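Gang-clamp punch blanks in the drilling vise and hang the chip guard

TASK

Get the drilling pallet ready: lay every steel bar from the bench side by side between the jaws of the vise, flat on its bed and centred across the jaws, and crank the jaw in until the pack is clamped firmly. After that take the yellow chip guard out of its wooden stand, hang it standing well open on the two pins of the hinge post, both knuckles fully down, and then swing it shut against its stop post. Do not push the bushing, the spanner or the oil bottle about.

Things in the scene. Friction and masses are not known exactly. Their poses are not given: they have to be found in the camera images.
- pallet: Fixed steel plate (x -135 to 135, y -165 to 78, 15 mm thick) with a grey T-slotted table, 56 mm high (x -135 to 45, y -165 to 64), two blue posts and a green vise along y at x = -45 mm: jaws 44 mm wide and 18 mm above the bed, fixed jaw at the -y end; screw end block (y 42 to 62) 30 mm above the bed; crank at the +y end. Origin at bench level.
- bed (a point): Point on the vise bed, the flat top of the grey table, 56 mm above the bench, on the vise's centre line, 56 mm (along +y) from the fixed jaw's face; axes parallel to the pallet's. Between the jaw faces: from y = -56 mm to the moving jaw.
- jaw: The moving jaw of the vise, 44 mm wide (x), 24 mm tall, with a steel face; origin on its face towards the bars, mid-width, 1 mm above the bed; axes as the pallet's. Its y in the bed's frame is 56 mm minus 15 mm x crank / 2 pi while it runs free. Once the bars are tight the crank goes hard within about 30 degrees (15 to 20 N at the grip), which clamps firmly; forcing it on by a further quarter turn takes 60 N and more. The clamping stays when the crank is let go.
- crank (a joint): Angle of the vise crank, rad; positive closes the vise (clockwise seen from the crank's end, looking towards pallet -y). At 0 the arm points straight up; at angle a the grip lies at x = -36 mm sin a, z = +36 mm cos a from the crank axis (pallet directions). Turning takes about 6 N at the grip, a little more when clamping. The crank does not travel and is self-locking.
- crank_axis (a point): Point on the vise screw's axis (parallel to pallet y, 66 mm above the bench), level with the middle of the crank grip along y; axes parallel to the pallet's.
- crank_grip (a point): Middle of the black crank grip: a sleeve 14 mm in diameter, 58 mm long, parallel to pallet y, beyond the plate's edge, free to turn on its own pin, 36 mm from the screw axis. Held from above with the fingers closing along pallet x it can be carried round the full circle. The crank arm is 29 to 39 mm from here, on the -y side.
- pin_low (a point): Foot of the lower hinge pin on its arm, 45 mm above the bench: seat of the guard's lower knuckle. Pin 10 mm in diameter, 16 mm tall, its last 7 mm tapering to 4 mm. The hinge post (18 x 18 mm, 125 mm high) stands 30 mm from the pins towards pallet -y.
- pin_high (a point): Foot of the upper pin (alike), on the same vertical axis, 125 mm above the bench; its arm is 8 mm thick. So the lower knuckle, 20 mm tall, must come in from the side between the lower pin's tip and the upper arm: hold the guard 18 to 45 mm above its seat, slide it in sideways with its panel away from the post, then lower it.
- stop (a point): Where guard_free lies when the guard hangs shut: guard x along pallet +y, panel against the blue stop post (14 x 14 mm, 178 mm high, on the vise side, 8 mm short of here along y). A lip at the post's top (170 mm high) overhangs the shut guard, so it cannot be dropped on or lifted off while shut. It opens towards pallet +x.
- guard: Loose chip guard, 0.35 kg, yellow frame, clear panel: x 16 to 190, 8 mm thick (y), z 0 to 115 mm; two steel knuckles (tubes 20.6 mm outside, 12.6 mm bore, 20 mm tall) at z = 0 and 80 mm. Origin on their axis at the lower one's lower end; x runs to the free edge. Starts upright in the 12 mm groove, 30 mm deep, of a fixed wooden stand (130 x 80 x 42 mm), 12 mm above the bench.
- guard_high (a point): On the knuckles' axis at the lower end of the upper knuckle; it lies at pin_high when the guard is hung. Through the play of the knuckles the hung guard's free edge sags by up to 8 mm.
- guard_free (a point): Middle of the guard's free upright (x = 183 mm, z = 57.5 mm in its frame).
- guard_grip (a point): Grip point of the guard's black handle, above its centre of mass: a tab 44 mm long (guard x), 12 mm thick, 35 mm tall on the top edge; this point is 12.5 mm below the tab's top (guard x = 97, z = 137.5 mm).
- bar1: Loose square steel bar 60 x 24 x 24 mm, 0.27 kg, lying on the bench; origin at its centre, x along its length. All bars are alike; two to four are there. It is easily held by its ends: the bars are 16 mm longer than the jaws are wide, so 8 mm overhangs each side.
- bar2: Loose square steel bar 60 x 24 x 24 mm, 0.27 kg, lying on the bench; origin at its centre, x along its length. All bars are alike; two to four are there. It is easily held by its ends: the bars are 16 mm longer than the jaws are wide, so 8 mm overhangs each side.
- bar3: Loose square steel bar 60 x 24 x 24 mm, 0.27 kg, lying on the bench; origin at its centre, x along its length. All bars are alike; two to four are there. It is easily held by its ends: the bars are 16 mm longer than the jaws are wide, so 8 mm overhangs each side.
- bar4: Loose square steel bar 60 x 24 x 24 mm, 0.27 kg, lying on the bench; origin at its centre, x along its length. All bars are alike; two to four are there. It is easily held by its ends: the bars are 16 mm longer than the jaws are wide, so 8 mm overhangs each side.
- bushing: Bystander: brass guide bushing, a tube 42 mm in diameter, 35 mm tall, origin under its centre.
- wrench: Bystander: spanner lying on the bench.
- oil: Bystander: white oil bottle, 60 mm in diameter, 150 mm tall, origin under its centre.
Mind the look-alikes: they are no part of the job. What is shaped like the bar1 but orange or pink is not meant.

How it is judged:
By the outcome, as a careful person would: the job done as asked, in the order asked, and still so for the second after the job is handed in, with the robot touching nothing.
Of bar1, bar2, bar3, bar4 only 2 to 4 are there at a start; the rules pass over those that are not, and their reading is None.
At some moment in a run one of bar1, bar2, bar3, bar4 may be knocked a few centimetres aside while the robot is not near it.
It also fails if it takes over 210 s, if anything falls off the work surface, if the arm or the gripper's body presses on something with over 40 N, if the wrist force passes 120 N, or if a joint passes its speed limit or range.

ROBOT

A 6-joint arm with a two-finger parallel gripper is mounted at the origin on the work surface. World frame = base frame: x ahead of the robot, y to its left, z up, the work surface at z = 0. Lengths are in mm, angles in rad, forces in N, time in s.
With the tool pointing down it reaches from about 250 to 775 mm from the base axis. Payload 4 kg.
Tool frame: the origin (TCP) lies at the very end of the fingers, on their centre line; the grasp point (between the pads) lies 19 mm behind it; z points along the fingers, y is the line along which they close (so a half turn about z gives the same grasp; the last joint's range is limited). The gripper opens to 94 mm and grips with 3 to 60 N. Pads are 16 mm wide; open, the fingers measure 119 mm over their backs; the gripper's body (75 mm by 177 mm) begins 78 mm behind the grasp point.
Start: joints at [-1.295, 0.087, 1.371, -0, 1.684, -0.103], TCP at [203.392, -511.03, 205.506] pointing down, gripper open.
Joint ranges: [-3.1, 3.1], [-0.76, 2.03], [0.27, 2.55], [-1.08, 4.22], [0.17, 2.65], [-2.57, 2.57]. Speed limits (rad/s): [2.79, 2.79, 3.14, 3.14, 3.14, 3.14].

INTERFACE

Orientations are given as a unit quaternion [w, x, y, z].
In Python, from workcell import bot, capture, camera_model gives the robot as it stands.
- The arm moves only by the tool jog_arm, never from a script. Its argument "plan" is a list of rows, each a list of 2 entries, a list of its own where there are three numbers: the shift along the world's x, y, z in m, then the turn about the world's z in units of 10 degrees (1.0 is 10 degrees). In form: [[[tx, ty, tz], twist], ...]. A call has 1 to 12 rows; each row shifts and turns the commanded pose from where the row before left it; what a row does not reach is not made up. A row lasts 1/8 s, in which the tool goes at most 62.5 mm and 10.7 degrees, less where a joint would pass 70% of its speed; a pose out of reach is approached as far as the arm can. A call with a gripper value outside its range is refused whole. "grip" is the opening in per cent of the stroke, from 0 (shut) to 100 (fully open), set as the call begins (left out, the last holds). The fingers move at their own pace and stop on an object; "grip_force" is the grip in N (left out, the last holds). Time passes only in rows, so rows that do not move let the fingers close. It gives the time, the measured TCP pose, the force, the opening and the grip force at its end, in the units of the state.
- bot.read_state(): the state, without advancing time (a new reading comes with each control period).
- capture(name): name is "scene" or "top" or "wrist"; returns the picture (384x512x3 uint8, red, green, blue); there is no depth.
- camera_model(name): a dict with "K" (3x3 intrinsics, pixels), "k1" (the pictures are not rectified: a ray, as slopes to the right and down, at radius r is drawn at 1 + k1 r^2 times it, then the intrinsics apply), "R" (3x3) and "t" (3): a world point X has camera coordinates R X + t. Camera axes: x right, y down, z forward; pixel columns grow to the right and rows downward; lengths in mm; the calibration is good to about 2 mm. A picture is of the moment at which its call begins: read the wrist's pose just before it. camera_model takes no time and is no camera call; for the wrist camera it gives the pose at the moment of the call.
- bot.job_done(): hands the job in; it is judged then, once.
The state is a dict: "time": time; "joint_pos": joint angles; "joint_vel": joint speeds; "effort": joint torques, N m; "tcp_pos": TCP position; "orientation": TCP orientation; "contact_force": force on the tool from outside, world axes, zero at the start; "wrist_torque": the same for the moment, N m; "gripper_width": finger opening in mm; "grasp_force": force on a finger pad.
Only numpy, scipy, OpenCV 4.12 (cv2) and the standard library are available. Lean on these libraries where they do the work, as an engineer would, in place of code of your own. Each camera call takes 0.05 s, during which the arm holds its last target. There are 200 camera calls.

## Working session

There is one attempt and no reset: what is moved stays moved. The work goes in short steps, Python scripts to look and compute and a tool call to move; the robot and the scene stay as the last step left them, time stands still between calls to the robot, and variables do not carry over. Pictures are saved under pics/ and viewed, at most 14 in all, crops included, and the job is handed in when it is done.

Besides the shell and the picture viewer there is one more tool, called after "Call:" in YAML: its name, and indented under it one key for each argument. jog_arm: Moves the arm, as the interface text tells. Its arguments: {"type":"object","properties":{"plan":{"type":"array","items":{"type":"array"}},"grip":{"type":"number"},"grip_force":{"type":"number"}},"required":["plan"]}

```bash
ls; mkdir -p pics; cat > h.py <<'E'
import numpy as np, cv2
from workcell import bot, capture, camera_model
def ray(cm,u,v):
    K=np.array(cm["K"]);R=np.array(cm["R"]);t=np.array(cm["t"])
    d=np.array([(u-K[0,2])/K[0,0],(v-K[1,2])/K[1,1]]);k=cm["k1"];p=d.copy()
    for _ in range(30): p=d/(1+k*(p@p))
    return -R.T@t, R.T@np.array([p[0],p[1],1.])
def onz(cm,u,v,z):
    o,d=ray(cm,u,v); return o+d*(z-o[2])/d[2]
def proj(cm,X):
    K=np.array(cm["K"]);c=np.array(cm["R"])@np.asarray(X,float)+np.array(cm["t"])
    p=c[:2]/c[2];p=p*(1+cm["k1"]*(p@p));return K[0,0]*p[0]+K[0,2],K[1,1]*p[1]+K[1,2]
def snap(name,f,box=None,s=1):
    cm=camera_model(name);im=capture(name);np.save('pics/'+f+'.npy',im)
    o=im if box is None else im[box[1]:box[3],box[0]:box[2]]
    cv2.imwrite('pics/'+f+'.png',cv2.resize(o[:,:,::-1],None,fx=s,fy=s,interpolation=cv2.INTER_CUBIC));return im,cm
E
python3 - <<'E'
from h import *
a,c1=snap("scene","s0");b,c2=snap("top","t0")
cv2.imwrite('pics/a0.png',cv2.resize(np.vstack([a,b])[:,:,::-1],None,fx=.78,fy=.78))
for c in (c1,c2): print(c)
E
```

```text
pics
{'K': array([[363.0957078 ,   0.        , 255.93245851],
       [  0.        , 363.0957078 , 191.77369316],
       [  0.        ,   0.        ,   1.        ]]), 'k1': 0.03276324513055687, 'R': array([[ 0.6924964 ,  0.7213816 , -0.00757093],
       [ 0.43116444, -0.42226832, -0.79736233],
       [-0.57839948,  0.54890623, -0.60345339]]), 't': array([-398.58883323, -148.12585542, 1451.131943  ])}
{'K': array([[462.18383182,   0.        , 247.38601564],
       [  0.        , 462.18383182, 189.84974243],
       [  0.        ,   0.        ,   1.        ]]), 'k1': -0.011171098205162556, 'R': array([[-0.08309487, -0.99651959,  0.00662906],
       [-0.97468528,  0.07988508, -0.20882282],
       [ 0.20756647, -0.02381335, -0.97793102]]), 't': array([  32.65545423,  550.83198432, 1226.75527213])}
```

```bash
python3 - <<'E'
import cv2
for n in 's0','t0':
    cv2.imwrite(f'pics/{n}b.png',cv2.resize(cv2.imread(f'pics/{n}.png'),(800,600),interpolation=cv2.INTER_CUBIC))
E
```

```text
(no output)
```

View pics/s0b.png

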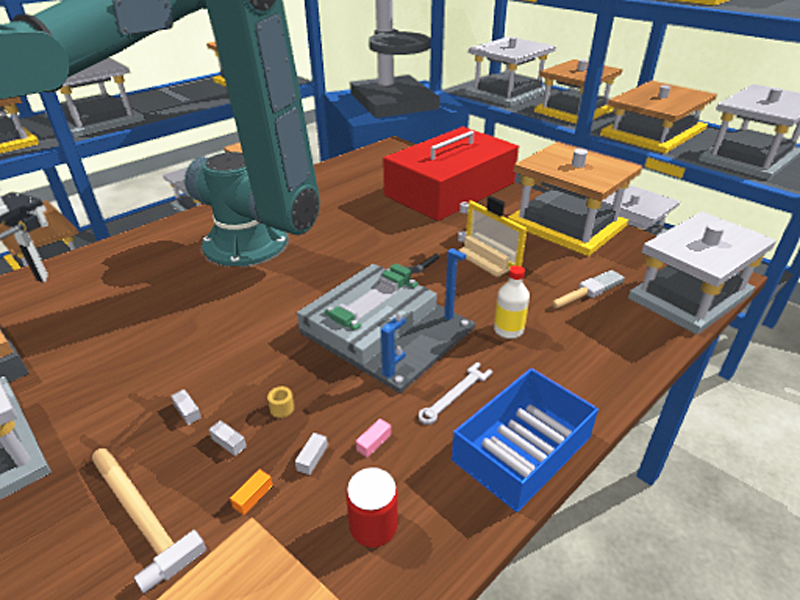

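View pics/t0b.png

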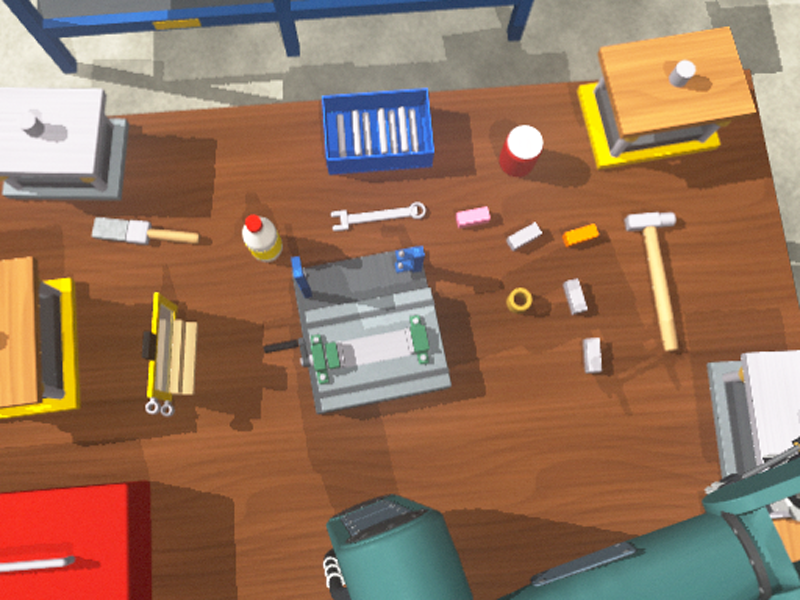

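The three grey bars are at top (525,236), (575,297) and (593,355). The orange one (581,236) and the pink one (473,217) are look-alikes. The vise is at about (370,345) with its crank to the left (+y). The guard stands at (160,345), with its knuckles at (158,407).

```bash
python3 - <<'E'
from h import *
im=np.load('pics/t0.npy');cm=camera_model("top")
hsv=cv2.cvtColor(im,cv2.COLOR_RGB2HSV)
m=((hsv[:,:,1]<45)&(hsv[:,:,2]>110)).astype(np.uint8)
n,l,s,c=cv2.connectedComponentsWithStats(m)
for i in range(1,n):
    x,y,w,h,a=s[i]
    if 310<c[i][0]<410 and 130<c[i][1]<260 and a>60:
        r=cv2.minAreaRect(np.argwhere(l==i)[:,::-1].astype(np.float32))
        bp=cv2.boxPoints(r);P=np.array([onz(cm,*p,24)[:2] for p in bp]);e1=P[1]-P[0];e2=P[2]-P[1]
        e=e1 if np.hypot(*e1)>np.hypot(*e2) else e2
        print(c[i],a,P.mean(0).round(1),np.hypot(*e1).round(1),np.hypot(*e2).round(1),np.degrees(np.arctan2(e[1],e[0])).round(1))
cv2.imwrite('pics/tp.png',cv2.resize(im[150:270,165:295,::-1],None,fx=5,fy=5,interpolation=cv2.INTER_CUBIC))
print(bot.read_state()); print(camera_model("wrist"))
E
```

```text
[335.015625   150.81770833] 192 [ 653.9 -277.4] 66.9 25.8 -65.6
[367.75688073 189.23394495] 218 [ 533.1 -357.2] 29.8 62.0 -169.6
[378.89333333 227.25777778] 225 [ 422.2 -374.1] 28.4 62.4 171.7
{'time': 0.1, 'joint_pos': array([-1.29510035e+00,  8.78801634e-02,  1.37208073e+00,  9.57727843e-06,
        1.68358111e+00, -1.03101475e-01]), 'joint_vel': array([ 0.00285591, -0.00222047, -0.00320421, -0.00196195, -0.00059802,
       -0.0017781 ]), 'effort': array([ 2.46449148e-03, -3.41252410e+01, -3.03301907e+01,  7.19799148e-02,
        3.03569867e-02, -1.00665654e-04]), 'tcp_pos': array([ 203.25817625, -510.5454334 ,  204.43307728]), 'orientation': array([-9.71457254e-04,  9.82117046e-01,  1.88268843e-01, -7.92663105e-05]), 'contact_force': array([ 0.43550807, -0.8599298 ,  0.5622375 ]), 'wrist_torque': array([-0.02284407,  0.02801877,  0.00577094]), 'grasp_force': 0.0, 'gripper_width': 94.1321608648476}
{'K': array([[280.34763275,   0.        , 257.15268723],
       [  0.        , 280.34763275, 191.11971375],
       [  0.        ,   0.        ,   1.        ]]), 'k1': -0.059960124476463574, 'R': array([[ 0.3695717 , -0.92920071, -0.00167204],
       [-0.89097513, -0.35487788,  0.28324021],
       [-0.26378037, -0.10318782, -0.95904754]]), 't': array([-548.67939838,  -28.18351094,  392.26594327])}
```

View pics/tp.png

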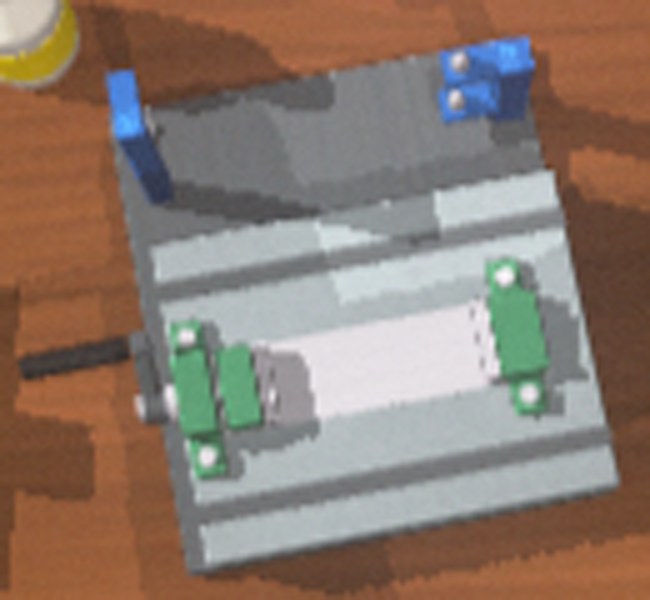

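The enlarged crop shows the table-top corners at crop pixels (552,172), (617,487), (150,245) and (203,562). The pins are at (457,62–100) and the crank grip runs from (20,365) to (130,345), so the crank points towards pallet +x.

```bash
cat > fit.py <<'E'
from h import *
def rigid(A,B):
    A=np.array(A,float);B=np.array(B,float);a=A-A.mean(0);b=B-B.mean(0)
    th=np.arctan2((a[:,0]*b[:,1]-a[:,1]*b[:,0]).sum(),(a*b).sum())
    R=np.array([[np.cos(th),-np.sin(th)],[np.sin(th),np.cos(th)]]);t=B.mean(0)-R@A.mean(0)
    return th,R,t,(A@R.T+t-B)
E
python3 - <<'E'
from fit import *
cm=camera_model("top")
px=[(552,172),(617,487),(150,245),(203,562)]
W=[onz(cm,165+u/5-.4,150+v/5-.4,56)[:2] for u,v in px]
th,R,t,res=rigid([(45,-165),(-135,-165),(45,64),(-135,64)],W)
print(np.degrees(th),t,res.round(1))
f=lambda u,v,z:(R.T@(onz(cm,165+u/5-.4,150+v/5-.4,z)[:2]-t)).round(1)
print('grip ends',f(20,365,66),f(130,348,66),'axis',f(145,403,66),'jaw faces',f(262,385,80),f(485,340,74),'pins',f(459,62,141),f(455,100,61),'stop',f(122,72,178))
E
```

```text
5.744774965197014 [502.22581289  67.52500074] [[ 1.1 -1. ]
 [-0.5 -0.5]
 [ 1.3  0.7]
 [-1.8  0.8]]
grip ends [-11.3 142.7] [-12.9  82.5] axis [-44.1  79.2] jaw faces [-47.9  14.7] [ -44.8 -108. ] pins [  93.2 -118.1] [  93.4 -118. ] stop [109.1  54.3]
```

Call:
jog_arm:
  plan:
    - [[0.041,0.021,0.006],0.92]
    - [[0.041,0.021,0.006],0.92]
    - [[0.041,0.021,0.006],0.92]
    - [[0.041,0.021,0.006],0.92]
    - [[0.041,0.021,0.006],0.92]
    - [[0.041,0.021,0.006],0.92]
    - [[0.041,0.021,0.006],0.92]
    - [[0.041,0.021,0.006],0.92]
    - [[0,0,0],0]
    - [[0,0,0],0]
  grip: 100

```text
time: 1.35
tcp_pos: [530.8, -343.2, 252.7]
orientation: [-0.001, 0.674, 0.739, -0.0]
contact_force: [0.0, -0.4, 0.2]
gripper_width: 94.0
grasp_force: 0.0
```

```bash
cat >> h.py <<'E'
def yaw(q):  # direction of tool y (deg, mod 180)
    from scipy.spatial.transform import Rotation as Ro
    R=Ro.from_quat([q[1],q[2],q[3],q[0]]).as_matrix();return (np.degrees(np.arctan2(R[1,1],R[0,1]))+90)%180-90
def bars(im,cm,z=24,lo=150):
    hsv=cv2.cvtColor(im,cv2.COLOR_RGB2HSV)
    m=((hsv[:,:,1]<50)&(hsv[:,:,2]>lo)).astype(np.uint8)
    n,l,s,c=cv2.connectedComponentsWithStats(m)
    for i in range(1,n):
        a=s[i][4]
        r=cv2.minAreaRect(np.argwhere(l==i)[:,::-1].astype(np.float32))
        bp=cv2.boxPoints(r);P=np.array([onz(cm,*p,z)[:2] for p in bp]);e1=P[1]-P[0];e2=P[2]-P[1]
        L=sorted([np.hypot(*e1),np.hypot(*e2)])
        if L[1]<50 or L[1]>85 or L[0]<15 or L[0]>45: continue
        e=e1 if np.hypot(*e1)>np.hypot(*e2) else e2
        print(c[i].round(),a,'pos',P.mean(0).round(1),'size',np.round(L,1),'ang',((np.degrees(np.arctan2(e[1],e[0]))+90)%180-90).round(1))
def st():
    s=bot.read_state();print('t',round(s['time'],2),'tcp',s['tcp_pos'].round(1),'yaw',round(yaw(s['orientation']),1),'F',s['contact_force'].round(1),'w',round(s['gripper_width'],1),'gf',round(float(s['grasp_force']),1),'j6',s['joint_pos'].round(2));return s
E
python3 - <<'E'
from h import *
st();im,cm=snap("wrist","w1",s=1.5)
for lo in (130,170,200): bars(im,cm,24,lo)
E
```

```text
t 1.35 tcp [ 530.8 -343.2  252.7] yaw 5.2 F [ 0.  -0.4  0.2] w 94.0 gf 0.0 j6 [-0.66  0.27  1.06 -0.    1.81 -0.75]
[348. 129.] 723 pos [ 657.2 -276. ] size [25.7 61.3] ang -62.5
[259. 175.] 736 pos [ 535.4 -355.2] size [28.1 59.8] ang 9.6
[186. 179.] 760 pos [ 425.7 -371.1] size [29.3 61.5] ang -4.1
[428. 263.] 389 pos [ 835.  -478.9] size [26.4 74.2] ang -11.6
[349. 129.] 707 pos [ 657.4 -275.9] size [25.3 61.3] ang -62.5
[259. 175.] 736 pos [ 535.4 -355.2] size [28.1 59.8] ang 9.6
[185. 179.] 745 pos [ 425.4 -371.1] size [29.3 60.9] ang -4.1
[349. 129.] 695 pos [ 657.4 -276.1] size [25.3 61. ] ang -62.5
[259. 176.] 726 pos [ 535.5 -355.4] size [27.6 59.7] ang 9.6
[185. 179.] 737 pos [ 424.8 -371. ] size [29.1 59.8] ang -4.1
[505. 254.] 141 pos [ 969.5 -451. ] size [24.5 51.2] ang -24.5
```

View pics/w1.png

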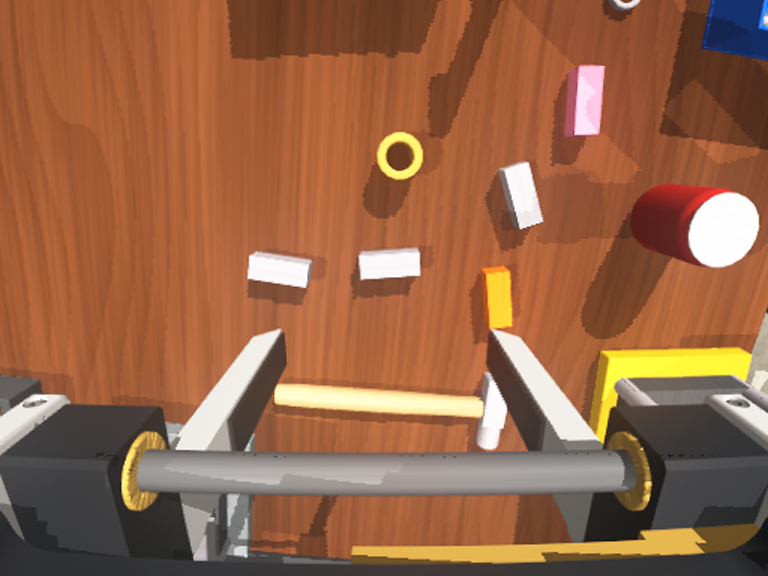

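The wrist view confirms the three grey bars at px (173,179), (259,175) and (348,129). The orange bar (331,199) and pink bar (390,66) are separate. I'll pick the middle one first.

Call:
jog_arm:
  plan:
    - [[0.0045,-0.0138,-0.04],0.44]
    - [[0,0,-0.05],0]
    - [[0,0,-0.05],0]
    - [[0,0,-0.05],0]
    - [[0,0,-0.04],0]
    - [[0,0,-0.017],0]
    - [[0,0,0],0]

```text
time: 2.28
tcp_pos: [534.6, -357.0, 5.7]
orientation: [-0.001, 0.645, 0.764, -0.0]
contact_force: [1.0, -0.9, -0.3]
gripper_width: 94.2
grasp_force: 0.0
```

Call:
jog_arm:
  plan:
    - [[0,0,0],0]
    - [[0,0,0],0]
    - [[0,0,0],0]
    - [[0,0,0],0]
    - [[0,0,0],0]
    - [[0,0,0],0]
  grip: 50
  grip_force: 30

```text
time: 3.02
tcp_pos: [535.9, -357.2, 7.4]
orientation: [0.0, 0.645, 0.764, -0.0]
contact_force: [-1.8, -0.6, 6.1]
gripper_width: 59.8
grasp_force: 30.0
```

Call:
jog_arm:
  plan:
    - [[0,0,0.05],0]
    - [[0,0,0.05],0]
    - [[0,0,0.05],-0.39]
    - [[-0.012,0.045,0.03],0]
    - [[-0.012,0.045,0.03],0]
    - [[-0.012,0.045,0.03],0]
    - [[-0.012,0.045,0],0]
    - [[-0.012,0.045,0],0]
    - [[-0.012,0.042,0],0]
    - [[0,0,0],0]
    - [[0,0,0],0]
    - [[0,0,0],0]

```text
time: 4.53
tcp_pos: [464.1, -90.6, 245.7]
orientation: [-0.0, 0.671, 0.742, -0.0]
contact_force: [0.0, 0.5, -2.8]
gripper_width: 59.8
grasp_force: 30.0
```

```bash
python3 - <<'E'
from h import *
st();im,cm=snap("wrist","w2",s=1.5)
import pickle;pickle.dump(cm,open('pics/w2.pkl','wb'))
E
```

```text
t 4.53 tcp [464.1 -90.6 245.7] yaw 5.7 F [ 0.   0.5 -2.8] w 59.8 gf 30.0 j6 [-0.31 -0.09  1.47 -0.    1.76 -0.41]
```

View pics/w2.png

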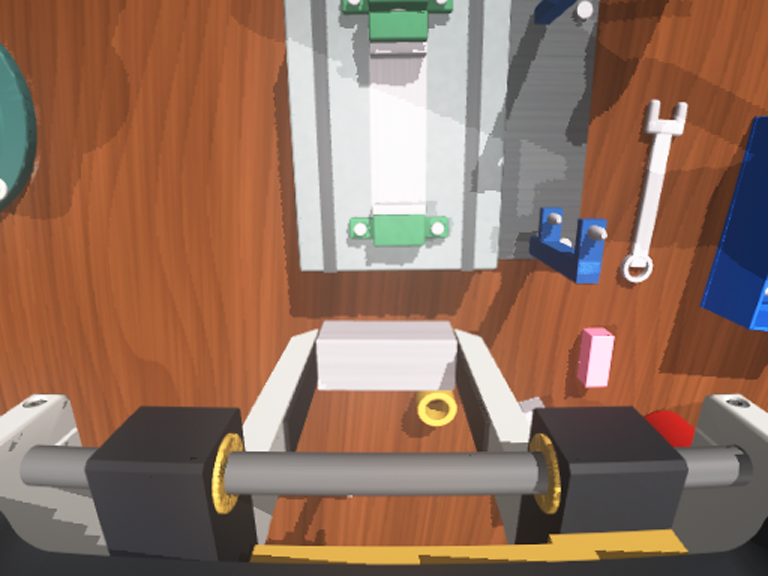

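```bash
python3 - <<'E'
from fit import *
import pickle;cm=pickle.load(open('pics/w2.pkl','rb'))
g=lambda u,v,z:onz(cm,u/1.5-.17,v/1.5-.17,z)[:2]
W=[g(302,270,56),g(497,268,56),g(507,120,56),g(293,120,56)]
print(np.round(W,1)) 
th=np.radians(5.745);R=np.array([[np.cos(th),-np.sin(th)],[np.sin(th),np.cos(th)]]);t=np.array([502.2,67.5])
f=lambda u,v,z:(R.T@(g(u,v,z)-t)).round(1)
for n,a in dict(c1=(302,270,56),c2=(497,268,56),e3=(507,120,56),e4=(293,120,56),fixtop=(399,214,74),fixbot=(399,206,56),movtop=(399,42,81),movbot=(399,55,57),fl=(373,213,74),fr=(425,213,74),bl=(372,150,56),br=(426,150,56),pinhi=(597,232,141),pinlo=(565,242,61),stopT=(556,5,170)).items(): print(n,f(*a))
im=np.load('pics/w2.npy')
print(im[:,266].mean(1).astype(int)[20:170].tolist())
E
```

```text
[[ 389.9 -107.4]
 [ 565.4  -87.8]
 [ 552.6   37.9]
 [ 376.2   20. ]]
c1 [-129.2 -162.8]
c2 [  47.3 -160.9]
e3 [ 47.2 -34.5]
e4 [-130.1  -34.7]
fixtop [ -42.3 -110.5]
fixbot [ -41.9 -105.6]
movtop [-43.4  17.7]
movbot [-42.7  14.2]
fl [ -63.9 -109.6]
fr [ -20.8 -109.6]
bl [-64.9 -59. ]
br [-19.6 -59. ]
pinhi [  92.1 -114.3]
pinlo [ 105.  -135.9]
stopT [39.8 15. ]
[139, 139, 139, 140, 128, 98, 76, 73, 167, 177, 178, 176, 173, 172, 164, 134, 106, 109, 126, 163, 179, 180, 180, 181, 181, 182, 181, 182, 183, 182, 183, 184, 184, 184, 184, 185, 185, 225, 244, 244, 244, 244, 244, 245, 245, 245, 252, 253, 253, 252, 253, 253, 253, 253, 253, 253, 253, 253, 253, 253, 253, 253, 253, 253, 253, 253, 253, 253, 253, 253, 253, 253, 253, 253, 253, 252, 252, 252, 252, 252, 252, 252, 252, 252, 252, 252, 252, 252, 252, 252, 252, 252, 252, 252, 252, 252, 252, 252, 252, 252, 252, 252, 252, 252, 252, 252, 252, 252, 252, 252, 252, 252, 252, 251, 241, 229, 232, 252, 251, 251, 249, 249, 238, 151, 170, 167, 165, 166, 166, 167, 167, 168, 167, 167, 166, 165, 164, 163, 164, 164, 164, 165, 159, 142, 145, 170, 170, 170, 170, 168]
```

Wrist view shows the vise clear: fixed jaw at (399,210), moving jaw at (399,48), hinge pins near (597,232) and (565,242). I'll lower the first bar next to the fixed jaw.

Call:
jog_arm:
  plan:
    - [[0.005,0.04,0],0]
    - [[0,0.0228,0],0]
    - [[0,0,-0.05],0]
    - [[0,0,-0.05],0]
    - [[0,0,-0.045],0]
    - [[0,0,-0.025],0]
    - [[0,0,-0.009],0]
    - [[0,0,-0.002],0]
    - [[0,0,0],0]
    - [[0,0,0],0]

```text
time: 5.82
tcp_pos: [468.5, -26.5, 65.3]
orientation: [-0.001, 0.67, 0.742, 0.0]
contact_force: [-2.9, 5.6, -5.1]
gripper_width: 59.6
grasp_force: 30.0
```

```bash
python3 - <<'E'
from h import *
st();im,cm=snap("wrist","w3",s=1.5)
import pickle;pickle.dump(cm,open('pics/w3.pkl','wb'))
E
```

```text
t 5.83 tcp [468.5 -26.5  65.3] yaw 5.8 F [-2.9  5.6 -5.1] w 59.6 gf 30.0 j6 [-0.18 -0.02  1.76  0.    1.4  -0.28]
```

View pics/w3.png

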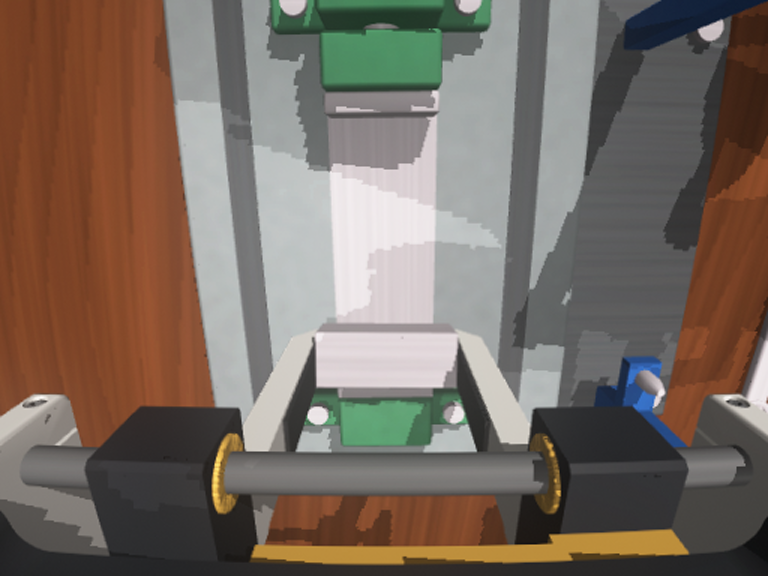

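The wrist view shows the bar (318–457, row 350) centred over the fixed jaw (341–431) to within 1 mm, just touching its face. I'll lower 2 mm and release.

Call:
jog_arm:
  plan:
    - [[-0.0005,0.0015,-0.001],0]
    - [[0,0,-0.0015],0]
    - [[0,0,0],0]
    - [[0,0,0],0]

```text
time: 6.38
tcp_pos: [469.1, -26.1, 63.5]
orientation: [0.001, 0.67, 0.742, 0.0]
contact_force: [0.2, 0.5, -1.8]
gripper_width: 59.7
grasp_force: 30.0
```

Call:
jog_arm:
  plan:
    - [[0,0,0],0]
    - [[0,0,0],0]
    - [[0,0,0],0]
    - [[0,0,0],0]
    - [[0,0,0.04],0]
    - [[0,0,0.05],0]
    - [[0,0,0.05],0]
    - [[-0.005,-0.05,0.03],0]
    - [[-0.005,-0.055,0],0]
    - [[-0.005,-0.055,0],0]
    - [[-0.005,-0.055,0],-0.5]
    - [[-0.005,-0.055,0],-0.5]
  grip: 85

```text
time: 7.88
tcp_pos: [443.0, -297.3, 233.1]
orientation: [0.0, 0.734, 0.68, 0.0]
contact_force: [0.3, 0.3, -0.1]
gripper_width: 80.2
grasp_force: 0.0
```

```bash
python3 - <<'E'
from h import *
st();im,cm=snap("wrist","w4")
bars(im,cm,24,170)
im,cm=snap("top","t4");bars(im,cm,24,110);print('vise');bars(im,cm,80,110)
E
```

```text
t 7.88 tcp [ 443.  -297.3  233.1] yaw -4.4 F [ 0.3  0.3 -0.1] w 80.2 gf 0.0 j6 [-0.7   0.05  1.36  0.    1.73 -0.62]
[445.  73.] 681 pos [ 702.7 -184.9] size [21.2 60.1] ang -82.5
[407. 143.] 763 pos [ 655.8 -274.7] size [28.5 66.1] ang -58.5
[248. 219.] 809 pos [ 424.6 -369.6] size [30.4 58.9] ang -4.4
[176. 337.] 383 pos [ 277.7 -581.9] size [24.7 59.8] ang -3.0
[436.  46.] 183 pos [ 961.1 -629.4] size [35.5 61.4] ang -44.9
[406. 140.] 93 pos [ 672.2 -491.1] size [22.6 53.2] ang -50.5
[335. 151.] 193 pos [ 653.8 -277.4] size [26.  66.9] ang -65.6
[102. 261.] 116 pos [394. 403.] size [25.6 51.1] ang 79.1
vise
[436.  46.] 183 pos [ 931.8 -601.3] size [33.9 58.8] ang -44.9
[406. 140.] 93 pos [ 655.4 -469. ] size [21.7 50.9] ang -50.5
[335. 151.] 193 pos [ 637.8 -264.6] size [24.9 64. ] ang -65.6
```

Call:
jog_arm:
  plan:
    - [[-0.009,-0.038,-0.02],-0.1]
    - [[-0.009,-0.0375,-0.04],0]
    - [[0,0,-0.05],0]
    - [[0,0,-0.05],0]
    - [[0,0,-0.04],0]
    - [[0,0,-0.0265],0]
    - [[0,0,0],0]
    - [[0,0,0],0]

```text
time: 8.98
tcp_pos: [426.3, -371.3, 8.0]
orientation: [0.001, 0.738, 0.675, 0.0]
contact_force: [-0.3, -0.3, 0.9]
gripper_width: 80.1
grasp_force: 0.0
```

Call:
jog_arm:
  plan:
    - [[0,0,0],0]
    - [[0,0,0],0]
    - [[0,0,0],0]
    - [[0,0,0],0]
    - [[0,0,0],0]
  grip: 50

```text
time: 9.6
tcp_pos: [425.3, -371.4, 7.7]
orientation: [0.0, 0.738, 0.674, -0.0]
contact_force: [-3.0, 1.4, 6.4]
gripper_width: 59.5
grasp_force: 30.0
```

Call:
jog_arm:
  plan:
    - [[0,0,0.05],0]
    - [[0,0,0.05],0]
    - [[0.005,0.03,0.03],0.3]
    - [[0.006,0.057,0],0.4]
    - [[0.006,0.057,0],0.39]
    - [[0.006,0.057,0],0]
    - [[0.006,0.057,0],0]
    - [[0.006,0.057,0],0]
    - [[0.006,0.057,0],0]
    - [[0,0,0],0]
    - [[0,0,0],0]

```text
time: 10.98
tcp_pos: [466.1, 0.9, 135.8]
orientation: [-0.0, 0.671, 0.742, -0.0]
contact_force: [-0.2, -0.6, -3.0]
gripper_width: 59.6
grasp_force: 30.0
```

Call:
jog_arm:
  plan:
    - [[0,0,-0.04],0]
    - [[0,0,-0.022],0]
    - [[0,0,-0.008],0]
    - [[0,0,0],0]
    - [[0,0,0],0]

```text
time: 11.6
tcp_pos: [466.9, 0.1, 68.9]
orientation: [0.0, 0.672, 0.74, 0.001]
contact_force: [-4.5, 4.2, 8.1]
gripper_width: 59.7
grasp_force: 30.0
```

```bash
python3 - <<'E'
from h import *
st();im,cm=snap("wrist","w5",box=(180,60,340,310),s=2.4)
E
```

```text
t 11.6 tcp [4.669e+02 1.000e-01 6.890e+01] yaw 5.5 F [-4.5  4.2  8.1] w 59.7 gf 30.0 j6 [-0.12 -0.03  1.77  0.    1.4  -0.22]
```

View pics/w5.png

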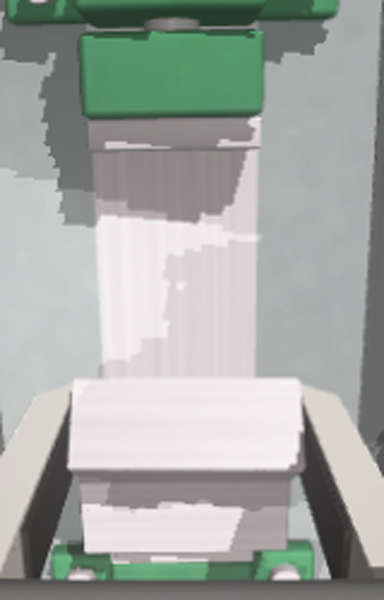

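The bar in hand (75–300, row 425) is centred on the bed strip but rubs on bar 1. I'll back off in +y, then lower.

Call:
jog_arm:
  plan:
    - [[0,0.002,0.004],0]
    - [[0,0.002,0],0]
    - [[0,0,-0.004],0]
    - [[0,0,-0.002],0]
    - [[0,0,0],0]
    - [[0,0,0],0]

```text
time: 12.4
tcp_pos: [466.4, 5.0, 64.4]
orientation: [-0.0, 0.671, 0.741, -0.0]
contact_force: [0.7, 0.6, -3.0]
gripper_width: 59.5
grasp_force: 30.0
```

Call:
jog_arm:
  plan:
    - [[0,0,-0.001],0]
    - [[0,0,0],0]
    - [[0,0,0],0]

```text
time: 12.78
tcp_pos: [466.4, 5.0, 63.5]
orientation: [0.0, 0.671, 0.741, 0.0]
contact_force: [-0.4, 0.1, -2.6]
gripper_width: 60.1
grasp_force: 30.0
```

Call:
jog_arm:
  plan:
    - [[0,0,0],0]
    - [[0,0,0],0]
    - [[0,0,0],0]
    - [[0,0,0],0]
    - [[0,0,0.04],0]
    - [[0,0,0.05],0]
    - [[0.01,-0.05,0.05],-0.4]
    - [[0.02,-0.05,0.03],-1]
    - [[0.025,-0.05,0],-1]
    - [[0.025,-0.05,0],-1]
    - [[0.025,-0.05,0],-1]
    - [[0.02,-0.01,0],-1]
  grip: 85

```text
time: 14.28
tcp_pos: [590.3, -252.3, 226.0]
orientation: [-0.0, 0.936, 0.351, -0.001]
contact_force: [0.3, 0.5, -0.0]
gripper_width: 79.6
grasp_force: 0.0
```

```bash
python3 - <<'E'
from h import *
st();im,cm=snap("wrist","w6")
bars(im,cm,24,170)
im,cm=snap("top","t6",box=(165,170,295,270),s=5);bars(im,cm,24,110)
E
```

```text
t 14.28 tcp [ 590.3 -252.3  226. ] yaw -48.9 F [ 0.3  0.5 -0. ] w 79.6 gf 0.0 j6 [-0.49  0.29  1.09 -0.    1.76  0.36]
[113.  96.] 997 pos [541.8 -42.3] size [23.7 74.3] ang -83.6
[303. 146.] 823 pos [ 657.8 -276.2] size [24.5 61.5] ang -65.0
[436.  46.] 183 pos [ 961.1 -629.4] size [35.5 61.4] ang -44.9
[419. 140.] 226 pos [ 666.3 -524.8] size [33.6 83.9] ang -84.8
[341. 185.] 105 pos [ 549.  -282.3] size [19.8 68.6] ang 62.1
[101. 261.] 119 pos [394.  403.1] size [25.6 50.8] ang 79.1
```

View pics/t6.png

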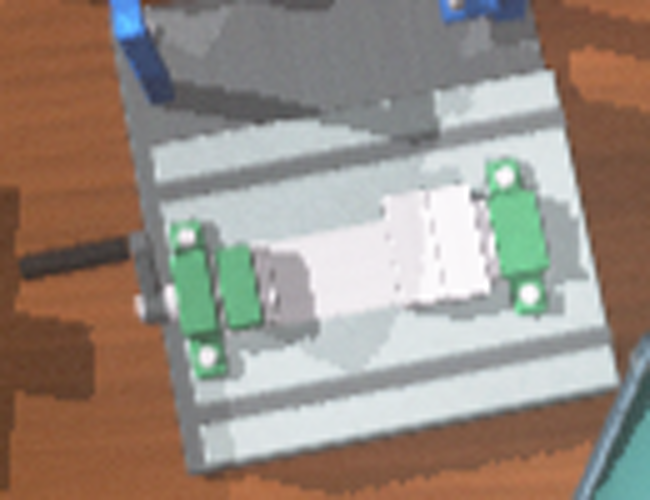

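The top view shows two bars flat, side by side at the fixed jaw (385–490, row 245). Next is the third bar.

Call:
jog_arm:
  plan:
    - [[0.035,-0.012,0],-0.8]
    - [[0.032,-0.0115,-0.02],-0.8]
    - [[0,0,-0.05],0]
    - [[0,0,-0.05],0]
    - [[0,0,-0.05],0]
    - [[0,0,-0.035],0]
    - [[0,0,-0.0135],0]
    - [[0,0,0],0]
    - [[0,0,0],0]

```text
time: 15.5
tcp_pos: [658.6, -272.8, 11.6]
orientation: [0.001, 0.975, 0.223, 0.002]
contact_force: [-0.1, 1.0, -0.3]
gripper_width: 79.9
grasp_force: 0.0
```

Call:
jog_arm:
  plan:
    - [[0,0,0],0]
    - [[0,0,0],0]
    - [[0,0,0],0]
    - [[0,0,0],0]
    - [[0,0,0],0]
  grip: 50

```text
time: 16.12
tcp_pos: [658.6, -273.7, 10.8]
orientation: [0.002, 0.975, 0.222, 0.002]
contact_force: [2.9, -3.9, 5.3]
gripper_width: 60.0
grasp_force: 30.0
```

Call:
jog_arm:
  plan:
    - [[0,0,0.05],0]
    - [[0,0,0.05],0]
    - [[-0.02,0.03,0.045],0.7]
    - [[-0.022,0.035,0],0.9]
    - [[-0.022,0.035,0],0.9]
    - [[-0.022,0.035,0],0.9]
    - [[-0.022,0.035,0],0.9]
    - [[-0.022,0.035,0],0.9]
    - [[-0.022,0.035,0],0.9]
    - [[-0.022,0.035,0],0.9]
    - [[-0.0211,0.0325,0],0]
    - [[0,0,0],0]

```text
time: 17.62
tcp_pos: [458.7, 37.6, 151.7]
orientation: [-0.003, 0.67, 0.743, -0.001]
contact_force: [0.4, -0.0, -2.2]
gripper_width: 59.8
grasp_force: 30.0
```

Call:
jog_arm:
  plan:
    - [[0,0,-0.02],0]
    - [[0,0,0],0]
    - [[0,0,0],0]

```text
time: 18.0
tcp_pos: [461.8, 34.9, 133.4]
orientation: [-0.001, 0.671, 0.741, -0.0]
contact_force: [-0.6, -1.5, -3.2]
gripper_width: 59.7
grasp_force: 30.0
```

Call:
jog_arm:
  plan:
    - [[0.0016,-0.001,-0.04],0]
    - [[0,0,-0.018],0]
    - [[0,0,-0.006],0]
    - [[0,0,0],0]
    - [[0,0,0],0]

```text
time: 18.62
tcp_pos: [464.7, 34.1, 71.2]
orientation: [0.001, 0.671, 0.741, 0.001]
contact_force: [-0.5, 0.8, -1.6]
gripper_width: 59.9
grasp_force: 30.0
```

Call:
jog_arm:
  plan:
    - [[-0.001,0,-0.002],0]
    - [[0,0,-0.0015],0]
    - [[0,0,0],0]
    - [[0,0,0],0]

```text
time: 19.12
tcp_pos: [462.9, 34.2, 66.8]
orientation: [0.0, 0.671, 0.741, 0.0]
contact_force: [-1.1, 0.1, 0.2]
gripper_width: 59.5
grasp_force: 30.0
```

```bash
python3 - <<'E'
from h import *
st();im,cm=snap("wrist","w7",box=(180,60,340,310),s=2.4)
E
```

```text
t 19.12 tcp [462.9  34.2  66.8] yaw 5.7 F [-1.1  0.1  0.2] w 59.5 gf 30.0 j6 [-0.05 -0.03  1.77 -0.    1.4  -0.15]
```

View pics/w7.png

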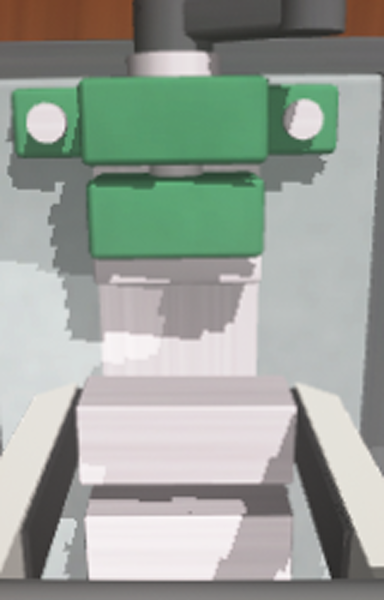

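```bash
python3 - <<'E'
from h import *
cm=camera_model("wrist");th=np.radians(5.745);R=np.array([[np.cos(th),-np.sin(th)],[np.sin(th),np.cos(th)]])
f=lambda u,v,z:(R.T@(onz(cm,180+u/2.4-.3,60+v/2.4-.3,z)[:2]-[502.2,67.5])).round(1)
for n,l,r,v,z in [('strip',103,258,370,56),('jawbot',95,260,280,57),('jawtop',90,264,178,81),('endblk',79,269,160,86),('bolts',46,304,122,62),('bar3 near',78,297,404,80),('bar3 far',86,291,378,80),('bar2',86,292,517,80)]:
    a,b=f(l,v,z),f(r,v,z);print(n,a,b,'mid',(a+b)/2)
E
```

```text
strip [-66.4 -18.8] [-19.7 -18.9] mid [-43.05 -18.85]
jawbot [-67.6   9.3] [-20.1   9.2] mid [-43.85   9.25]
jawtop [-64.5  40.3] [-22.5  40.2] mid [-43.5   40.25]
endblk [-66.2  44.9] [-22.   44.8] mid [-44.1   44.85]
bolts [-78.3  53.4] [-10.2  53.3] mid [-44.25  53.35]
bar3 near [-70.3 -19.3] [-11.7 -19.4] mid [-41.   -19.35]
bar3 far [-67.8 -11.9] [-13.6 -11.9] mid [-40.7 -11.9]
bar2 [-69.8 -54.2] [-11.4 -54.2] mid [-40.6 -54.2]
```

Bar 3 is seated but about 2 mm off to +x. I'll slide it back, release, and nudge the other two while straddling them.

Call:
jog_arm:
  plan:
    - [[-0.001,0,0],0.06]
    - [[-0.001,0,0],0]
    - [[0,0,0],0]

```text
time: 19.55
tcp_pos: [461.4, 34.2, 66.7]
orientation: [0.001, 0.667, 0.745, 0.001]
contact_force: [2.6, 0.5, 1.0]
gripper_width: 59.6
grasp_force: 30.0
```

Call:
jog_arm:
  plan:
    - [[0,0,0],0]
    - [[0,0,0],0]
    - [[0,0,0],0]
    - [[0,0,0],0]
    - [[0.0022,-0.0145,0],0]
    - [[0.0022,-0.0145,0],0]
    - [[0,0,0],0]
    - [[0,0,0],0]
  grip: 85

```text
time: 20.55
tcp_pos: [465.0, 4.9, 66.2]
orientation: [-0.0, 0.667, 0.745, 0.0]
contact_force: [0.1, -0.2, -0.2]
gripper_width: 79.9
grasp_force: 0.0
```

Call:
jog_arm:
  plan:
    - [[0,0,0],0]
    - [[0,0,0],0]
    - [[0,0,0],0]
    - [[0,0,0],0]
    - [[0,0,0],0]
  grip: 50
  grip_force: 15

```text
time: 21.18
tcp_pos: [465.3, 5.5, 66.3]
orientation: [0.0, 0.667, 0.745, 0.0]
contact_force: [1.3, 0.9, -0.7]
gripper_width: 59.7
grasp_force: 15.0
```

Call:
jog_arm:
  plan:
    - [[-0.001,0,0],0]
    - [[0,0,0],0]
    - [[0,0,0],0]

```text
time: 21.55
tcp_pos: [464.1, 5.3, 66.3]
orientation: [0.0, 0.667, 0.745, 0.0]
contact_force: [1.9, 1.3, -0.8]
gripper_width: 60.0
grasp_force: 15.0
```

Call:
jog_arm:
  plan:
    - [[0,0,0],0]
    - [[0,0,0],0]
    - [[0,0,0],0]
    - [[0,0,0],0]
    - [[0.0015,-0.0155,0],0]
    - [[0.0015,-0.0155,0],0]
    - [[0,0,0],0]
    - [[0,0,0],0]
  grip: 80

```text
time: 22.55
tcp_pos: [467.0, -26.1, 66.2]
orientation: [-0.0, 0.668, 0.745, 0.0]
contact_force: [-0.4, 0.4, 1.0]
gripper_width: 74.9
grasp_force: 0.0
```

Call:
jog_arm:
  plan:
    - [[0,0,0],0]
    - [[0,0,0],0]
    - [[0,0,0],0]
    - [[0,0,0],0]
    - [[0,0,0],0]
  grip: 50

```text
time: 23.18
tcp_pos: [467.2, -25.5, 66.3]
orientation: [0.0, 0.667, 0.745, 0.0]
contact_force: [1.0, 0.4, -0.9]
gripper_width: 59.7
grasp_force: 15.0
```

Call:
jog_arm:
  plan:
    - [[0,0,0],0]
    - [[0,0,0],0]
    - [[0,0,0],0]
    - [[0,0,0],0]
    - [[0,0,0.04],0]
    - [[0,0,0.05],0]
    - [[0,0.03,0.05],0]
    - [[0,0.03,0.02],0]
    - [[0,0,0],0]
    - [[0,0,0],0]
  grip: 80

```text
time: 24.42
tcp_pos: [466.5, 33.7, 225.0]
orientation: [-0.001, 0.667, 0.745, -0.001]
contact_force: [-1.0, -0.2, 0.3]
gripper_width: 75.2
grasp_force: 0.0
```

```bash
python3 - <<'E'
from h import *
st();im,cm=snap("wrist","w8",s=1.5)
import pickle;pickle.dump(cm,open('pics/w8.pkl','wb'))
E
```

```text
t 24.43 tcp [466.5  33.7 225. ] yaw 6.3 F [-1.  -0.2  0.3] w 75.2 gf 0.0 j6 [-0.05 -0.1   1.52 -0.    1.72 -0.16]
```

View pics/w8.png

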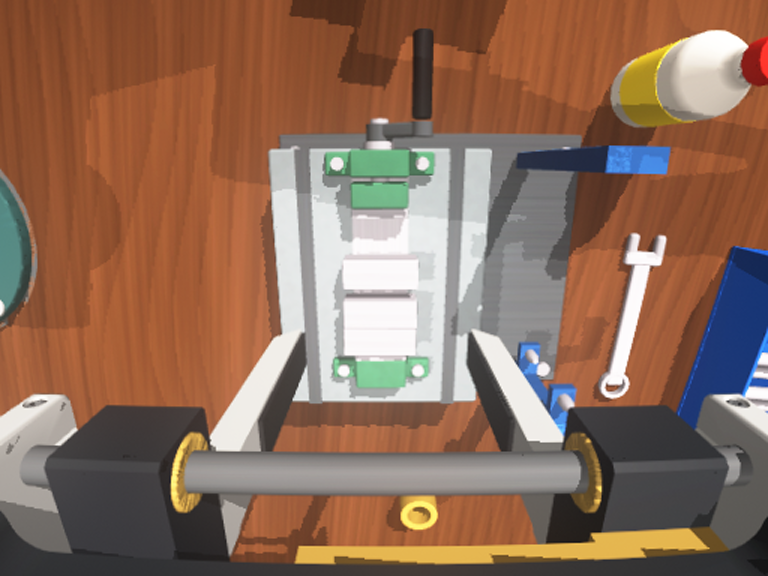

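Bars sit side by side, centred (344–418, rows 258–358) between the jaws. The crank grip runs from (424,30) to (423,118), with its axis at (377,130).

```bash
python3 - <<'E'
from fit import *
import pickle;cm=pickle.load(open('pics/w8.pkl','rb'))
g=lambda u,v,z:onz(cm,u/1.5-.17,v/1.5-.17,z)[:2]
W=[g(270,150,56),g(491,150,56),g(278,402,56),g(475,402,56)]
th,R,t,res=rigid([(-135,64),(45,64),(-135,-165),(45,-165)],W)
print(np.degrees(th),t,res.round(1))
f=lambda u,v,z:((R.T@(g(u,v,z)-t)).round(1),g(u,v,z).round(1))
for n,a in dict(gripfar=(424,30,66),gripnear=(423,118,66),armend=(422,136,66),axis=(377,128,66),pinhi=(563,402,141),pinlo=(532,355,61),movjaw=(380,183,81),fixj=(380,358,76),bar3L=(344,290,80),bar3R=(418,290,80),stop=(605,160,170)).items(): print(n,*f(*a))
E
```

```text
5.593266981169122 [502.2144796   68.48731043] [[-3.3  1.7]
 [ 1.2  0.1]
 [ 4.1  0.8]
 [-2.  -2.6]]
gripfar [-13.  146.9] [474.9 213.4]
gripnear [-11.9  86. ] [482. 153.]
armend [-12.2  73. ] [483.  139.9]
axis [-46.6  78.4] [448.2 141.9]
pinhi [  90.2 -110. ] [602.7 -32.2]
pinlo [  94. -111.] [606.6 -32.9]
movjaw [-43.7  38.1] [455.  102.1]
fixj [ -42.6 -108. ] [470.4 -43.2]
bar3L [-72.  -46.3] [435.1  15.4]
bar3R [-12.4 -45.5] [494.3  22. ]
stop [79.7 56.7] [576.  132.7]
```

```bash
python3 - <<'E'
from fit import *
cm=camera_model("top")
for n,a in dict(oilcap=(163,142,150),oilbase=(172,163,10),handle=(95,221,150),kn1=(97,260,112),kn2=(106,260,32),gfree=(101,190,127)).items(): print(n,onz(cm,*a).round(0))
E
```

```text
oilcap [679. 200. 150.]
oilbase [660. 199.  10.]
handle [483. 381. 150.]
kn1 [388. 390. 112.]
kn2 [393. 390.  32.]
gfree [568. 372. 127.]
```

Call:
jog_arm:
  plan:
    - [[0.007,0.05,0],0]
    - [[0.007,0.05,0],0]
    - [[0,0.049,0],0]
    - [[0,0,-0.05],0]
    - [[0,0,-0.02],0]
    - [[0,0,0],0]
    - [[0,0,0],0]
  grip: 55

```text
time: 25.35
tcp_pos: [481.5, 182.6, 156.6]
orientation: [0.0, 0.668, 0.745, 0.0]
contact_force: [-0.4, -0.2, 0.6]
gripper_width: 51.9
grasp_force: 0.0
```

Call:
jog_arm:
  plan:
    - [[0,0,-0.05],0]
    - [[0,0,-0.04],0]
    - [[0,0,-0.0195],0]
    - [[0,0,0],0]
    - [[0,0,0],0]

```text
time: 25.98
tcp_pos: [482.6, 183.4, 48.8]
orientation: [0.001, 0.667, 0.745, 0.002]
contact_force: [-0.4, 0.2, 0.5]
gripper_width: 51.6
grasp_force: 0.0
```

```bash
python3 - <<'E'
from h import *
st();im,cm=snap("wrist","w9",box=(130,140,400,340),s=2.6)
E
```

```text
t 25.98 tcp [482.6 183.4  48.8] yaw 6.3 F [-0.4  0.2  0.5] w 51.6 gf 0.0 j6 [ 0.25  0.1   1.68 -0.    1.36  0.14]
```

View pics/w9.png

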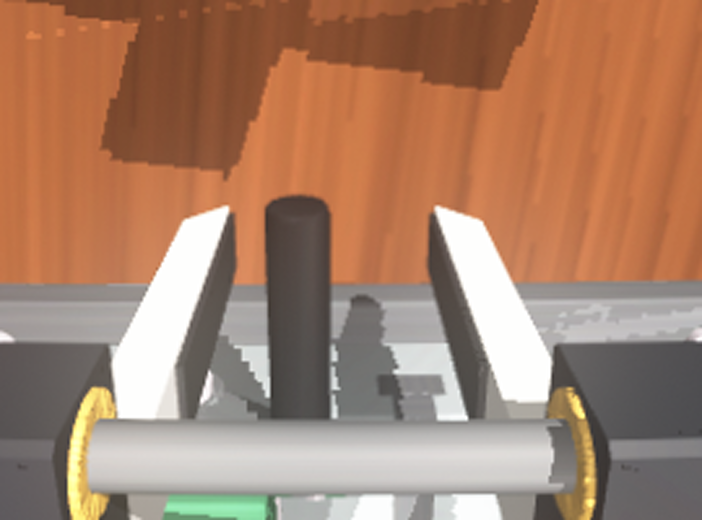

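The sleeve (col 299) is about 7 mm left of the finger mid-line (332). I'll shift -7 mm and close.

Call:
jog_arm:
  plan:
    - [[-0.007,-0.0007,-0.001],0]
    - [[0,0,0],0]
    - [[0,0,0],0]

```text
time: 26.4
tcp_pos: [474.1, 182.6, 46.1]
orientation: [0.0, 0.667, 0.745, 0.0]
contact_force: [0.1, -1.3, -0.8]
gripper_width: 51.5
grasp_force: 0.0
```

Call:
jog_arm:
  plan:
    - [[0,0,0],0]
    - [[0,0,0],0]
    - [[0,0,0],0]
    - [[0,0,0],0]
    - [[0,0,0],0]
    - [[0,0,0],0]
    - [[0,0,0],0]
  grip: 5
  grip_force: 10

```text
time: 27.28
tcp_pos: [475.1, 182.7, 46.0]
orientation: [0.001, 0.667, 0.745, 0.001]
contact_force: [4.4, 1.5, -2.5]
gripper_width: 13.4
grasp_force: 10.0
```

```bash
python3 - <<'E'
from fit import *
import pickle;c8=pickle.load(open('pics/w8.pkl','rb'));ct=camera_model("top");cs=camera_model("scene")
# w9 camera: shift current model by TCP difference (same yaw)
c9=camera_model("wrist");d=np.array([482.6,183.4,48.8])-np.array([475.1,182.7,46.0]);c9=dict(c9);c9["t"]=np.array(c9["t"])-np.array(c9["R"])@d
def tri(L):
    A=np.zeros((3,3));b=np.zeros(3)
    for cm,u,v in L:
        o,dd=ray(cm,u,v);dd/=np.linalg.norm(dd);P=np.eye(3)-np.outer(dd,dd);A+=P;b+=P@o
    X=np.linalg.solve(A,b);return X.round(1),[np.round(np.array(proj(c,X))-[u,v],1) for c,u,v in L]
w8=(c8,424/1.5,32/1.5);w9=(c9,130+299/2.6,140+212/2.6);t=(ct,169,223)
print(tri([w8,w9]),tri([w8,w9,t]))
im=np.load('pics/s0.npy')
cv2.imwrite('pics/sc.png',cv2.resize(im[155:225,240:330,::-1],None,fx=8,fy=8,interpolation=cv2.INTER_CUBIC))
E
```

```text
(array([474.4, 206.6,  85.1]), [array([0., 0.]), array([-0., -0.])]) (array([473.9, 205.9,  83.5]), [array([-0.7,  1.1]), array([-0.9, -0. ]), array([-0.4, -0.4])])
```

View pics/sc.png

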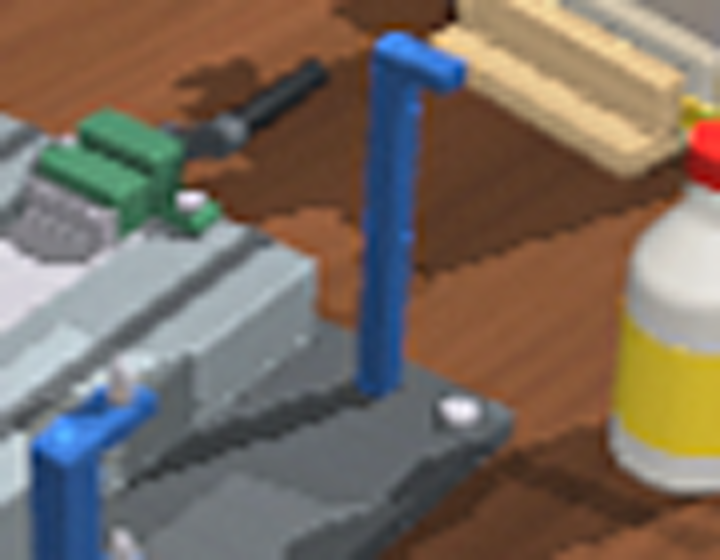

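The oblique view confirms the crank arm is raised (grip ~84 mm high, so about -58°). I'll regrip 19 mm higher.

Call:
jog_arm:
  plan:
    - [[0,0,0],0]
    - [[0,0,0],0]
    - [[0.001,0,0.01],0]
    - [[0,0,0.009],0]
    - [[0,0,0],0]
    - [[0,0,0],0]
  grip: 40

```text
time: 28.02
tcp_pos: [475.0, 182.5, 64.9]
orientation: [0.0, 0.667, 0.745, 0.0]
contact_force: [-1.2, -1.3, 0.2]
gripper_width: 37.6
grasp_force: 0.0
```

Call:
jog_arm:
  plan:
    - [[0,0,0],0]
    - [[0,0,0],0]
    - [[0,0,0],0]
    - [[0,0,0],0]
    - [[0,0,0],0]
    - [[0,0,0],0]
    - [[0,0,0],0]
  grip: 5
  grip_force: 40

```text
time: 28.9
tcp_pos: [475.2, 182.5, 64.6]
orientation: [0.0, 0.667, 0.745, 0.0]
contact_force: [1.5, 0.3, -3.0]
gripper_width: 12.7
grasp_force: 40.0
```

Call:
jog_arm:
  plan:
    - [[-0.005,-0.0005,0.0064],0]
    - [[-0.0074,-0.0008,0.0057],0]
    - [[-0.0086,-0.0009,0.0036],0]
    - [[-0.0093,-0.001,0.0012],0]
    - [[-0.0093,-0.001,-0.0012],0]
    - [[-0.0086,-0.0009,-0.0036],0]
    - [[0,0,0],0]

```text
time: 29.78
tcp_pos: [427.0, 177.0, 77.4]
orientation: [0.001, 0.667, 0.745, 0.001]
contact_force: [6.3, -1.2, -4.8]
gripper_width: 12.8
grasp_force: 40.0
```

Call:
jog_arm:
  plan:
    - [[-0.0074,-0.0008,-0.0067],0]
    - [[-0.0057,-0.0006,-0.0074],0]
    - [[-0.0036,-0.0004,-0.0086],0]
    - [[-0.0012,-0.0001,-0.0093],0]
    - [[0.0012,0.0001,-0.0093],0]
    - [[0.0036,0.0004,-0.0086],0]
    - [[0.0057,0.0006,-0.0074],0]
    - [[0.0074,0.0008,-0.0057],0]
    - [[0.0086,0.0009,-0.0036],0]
    - [[0.0093,0.001,-0.0012],0]
    - [[0.0093,0.001,0.0012],0]
    - [[0.0086,0.0009,0.0036],0]

```text
time: 31.28
tcp_pos: [457.4, 180.4, 12.1]
orientation: [-0.004, 0.667, 0.745, -0.005]
contact_force: [-8.2, -2.5, 4.6]
gripper_width: 12.8
grasp_force: 40.0
```

Call:
jog_arm:
  plan:
    - [[0.0074,0.0008,0.0057],0]
    - [[0.0057,0.0006,0.0074],0]
    - [[0.0036,0.0004,0.0086],0]
    - [[0.0012,0.0001,0.0093],0]
    - [[-0.0012,-0.0001,0.0093],0]
    - [[-0.0036,-0.0004,0.0086],0]
    - [[-0.0057,-0.0006,0.0074],0]
    - [[-0.0074,-0.0008,0.0057],0]
    - [[-0.0086,-0.0009,0.0036],0]
    - [[-0.0093,-0.001,0.0012],0]
    - [[-0.0093,-0.001,-0.0012],0]
    - [[-0.0086,-0.0009,-0.0036],0]

```text
time: 32.78
tcp_pos: [429.5, 177.4, 78.5]
orientation: [0.003, 0.667, 0.745, 0.003]
contact_force: [7.5, -2.4, -1.3]
gripper_width: 12.6
grasp_force: 40.0
```

Call:
jog_arm:
  plan:
    - [[-0.0074,-0.0008,-0.0057],0]
    - [[-0.0057,-0.0006,-0.0074],0]
    - [[-0.0036,-0.0004,-0.0086],0]
    - [[-0.0012,-0.0001,-0.0093],0]
    - [[0.0012,0.0001,-0.0093],0]
    - [[0.0036,0.0004,-0.0086],0]
    - [[0.0057,0.0006,-0.0074],0]
    - [[0.0074,0.0008,-0.0057],0]
    - [[0.0086,0.0009,-0.0036],0]
    - [[0.0093,0.001,-0.0012],0]
    - [[0.0093,0.001,0.0012],0]
    - [[0.0086,0.0009,0.0036],0]

```text
time: 34.28
tcp_pos: [459.8, 180.7, 13.0]
orientation: [-0.003, 0.667, 0.745, -0.003]
contact_force: [-9.0, -5.5, 8.1]
gripper_width: 13.0
grasp_force: 40.0
```

Call:
jog_arm:
  plan:
    - [[0.0074,0.0008,0.0057],0]
    - [[0.0057,0.0006,0.0074],0]
    - [[0.0036,0.0004,0.0086],0]
    - [[0.0012,0.0001,0.0093],0]
    - [[-0.0012,-0.0001,0.0093],0]
    - [[-0.0036,-0.0004,0.0086],0]
    - [[-0.0057,-0.0006,0.0074],0]
    - [[-0.0074,-0.0008,0.0057],0]
    - [[-0.0086,-0.0009,0.0036],0]
    - [[-0.0093,-0.001,0.0012],0]
    - [[-0.0093,-0.001,-0.0012],0]
    - [[-0.0086,-0.0009,-0.0036],0]

```text
time: 35.78
tcp_pos: [430.0, 177.5, 78.7]
orientation: [0.003, 0.667, 0.745, 0.004]
contact_force: [7.3, -3.4, -1.8]
gripper_width: 13.1
grasp_force: 40.0
```

```bash
python3 - <<'E'
from h import *
st();im,cm=snap("wrist","w10",s=1.5)
E
```

```text
t 35.77 tcp [430.  177.5  78.7] yaw 6.3 F [ 7.3 -3.4 -1.8] w 13.1 gf 40.0 j6 [ 0.27 -0.05  1.76 -0.    1.42  0.16]
```

View pics/w10.png

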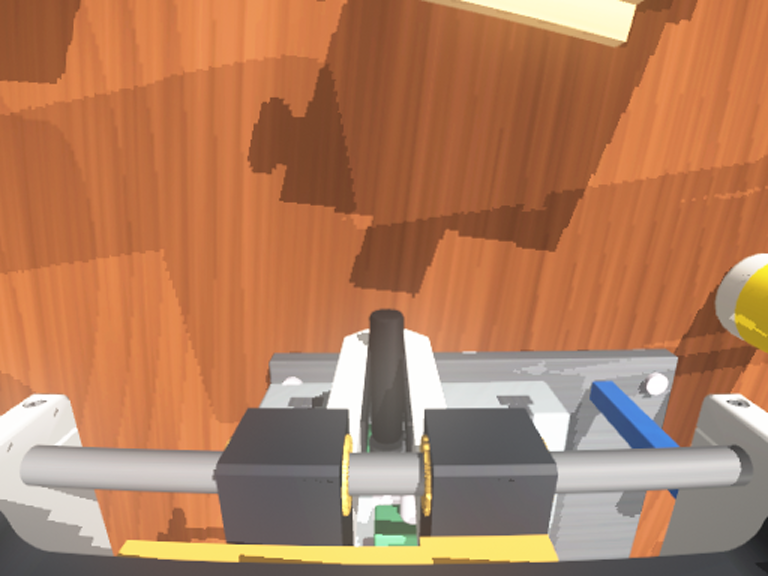

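The sleeve sits well between the fingers (col 387) and the crank is about two and a quarter turns in. Continuing.

Call:
jog_arm:
  plan:
    - [[-0.0074,-0.0008,-0.0057],0]
    - [[-0.0057,-0.0006,-0.0074],0]
    - [[-0.0036,-0.0004,-0.0086],0]
    - [[-0.0012,-0.0001,-0.0093],0]
    - [[0.0012,0.0001,-0.0093],0]
    - [[0.0036,0.0004,-0.0086],0]
    - [[0.0057,0.0006,-0.0074],0]
    - [[0.0074,0.0008,-0.0057],0]
    - [[0.0086,0.0009,-0.0036],0]
    - [[0.0093,0.001,-0.0012],0]
    - [[0.0093,0.001,0.0012],0]
    - [[0.0086,0.0009,0.0036],0]

```text
time: 37.33
tcp_pos: [458.9, 180.8, 13.0]
orientation: [-0.003, 0.667, 0.745, -0.003]
contact_force: [-4.7, -3.0, -3.9]
gripper_width: 12.7
grasp_force: 40.0
```

Call:
jog_arm:
  plan:
    - [[0.0074,0.0008,0.0057],0]
    - [[0.0057,0.0006,0.0074],0]
    - [[0,0,0],0]

```text
time: 37.7
tcp_pos: [475.9, 182.6, 28.2]
orientation: [0.0, 0.667, 0.745, 0.0]
contact_force: [-4.1, -3.4, -1.1]
gripper_width: 12.9
grasp_force: 40.0
```

Call:
jog_arm:
  plan:
    - [[0.002,0.0002,0.0042],0]
    - [[0.0016,0.0002,0.0044],0]
    - [[0,0,0],0]

```text
time: 38.08
tcp_pos: [478.6, 183.0, 34.8]
orientation: [-0.001, 0.667, 0.745, -0.001]
contact_force: [-2.4, -2.1, -10.8]
gripper_width: 12.7
grasp_force: 40.0
```

Call:
jog_arm:
  plan:
    - [[0.0009,0.0001,0.0046],0]
    - [[0.0003,0,0.0047],0]
    - [[0,0,0],0]

```text
time: 38.45
tcp_pos: [480.2, 183.1, 43.7]
orientation: [-0.0, 0.667, 0.745, -0.0]
contact_force: [2.6, 0.7, -23.4]
gripper_width: 13.0
grasp_force: 40.0
```

Crank is hard (23 N), so the pack is clamped. Releasing and going over to the guard.

Call:
jog_arm:
  plan:
    - [[0,0,0],0]
    - [[0,0,0],0]
    - [[0,0,0],0]
    - [[0,0,0.05],0]
    - [[0,0,0.05],0]
    - [[0,0.01,0.05],0.9]
    - [[0,0.03,0.05],0.9]
    - [[0,0.04,0.02],0.9]
    - [[0,0.04,0],0.9]
    - [[0,0.04,0],0.9]
    - [[0,0.04,0],0.9]
    - [[0,0,0],0.9]
  grip: 45

```text
time: 39.95
tcp_pos: [480.6, 386.4, 266.3]
orientation: [0.001, 0.175, 0.985, 0.002]
contact_force: [0.3, -0.1, -0.6]
gripper_width: 42.1
grasp_force: 0.0
```

Call:
jog_arm:
  plan:
    - [[0,0,0],0.9]
    - [[0,0,0],0.6]
    - [[0,0,0],0]
    - [[0,0,0],0]
    - [[0,0,0],0]

```text
time: 40.58
tcp_pos: [480.7, 383.2, 265.4]
orientation: [0.0, 0.05, 0.999, 0.0]
contact_force: [0.0, -0.7, -0.3]
gripper_width: 42.0
grasp_force: 0.0
```

```bash
python3 - <<'E'
from h import *
import pickle
s=st();im,cm=snap("wrist","g1",s=1.5);pickle.dump(cm,open('pics/g1.pkl','wb'))
it,ct=snap("top","tg1");bars(it,ct,80,110)
hsv=cv2.cvtColor(im,cv2.COLOR_RGB2HSV)
y=((hsv[:,:,0]>18)&(hsv[:,:,0]<36)&(hsv[:,:,1]>130)&(hsv[:,:,2]>120)).astype(np.uint8);k=(im.max(2)<60).astype(np.uint8)
w=((hsv[:,:,1]<45)&(hsv[:,:,2]>150)).astype(np.uint8)
for n,m in(('yel',y),('blk',k),('wht',w)):
    nn,l,ss,c=cv2.connectedComponentsWithStats(m)
    print(n,[(ss[i].tolist(),c[i].round(1).tolist()) for i in range(1,nn) if ss[i][4]>40])
E
```

```text
t 40.58 tcp [480.7 383.2 265.4] yaw 84.3 F [ 0.  -0.7 -0.3] w 42.0 gf 0.0 j6 [ 0.58  0.23  1.09  0.    1.82 -0.89]
[436.  47.] 182 pos [ 931.6 -601.2] size [33.9 58.3] ang -44.9
[ 67. 191.] 142 pos [583.7 477.4] size [22.3 66.2] ang 34.4
yel [([364, 86, 134, 163, 3524], [389.3, 154.3]), ([424, 92, 88, 207, 10074], [461.8, 178.4]), ([254, 114, 9, 54, 434], [257.7, 140.6]), ([256, 213, 8, 43, 315], [259.6, 233.7]), ([476, 212, 10, 50, 176], [480.0, 235.1]), ([486, 213, 26, 62, 972], [498.8, 244.0]), ([173, 290, 13, 53, 228], [177.4, 314.7]), ([326, 290, 16, 53, 338], [336.1, 318.2]), ([434, 351, 11, 11, 47], [439.2, 355.9]), ([335, 355, 83, 6, 261], [376.9, 357.5])]
blk [([100, 174, 39, 8, 86], [122.7, 177.3]), ([208, 235, 18, 67, 463], [216.5, 268.5]), ([292, 258, 15, 43, 276], [299.4, 276.3]), ([0, 272, 512, 112, 13821], [187.9, 345.9]), ([320, 273, 102, 91, 4329], [365.6, 316.6]), ([26, 297, 37, 3, 48], [42.5, 297.8])]
wht [([504, 25, 8, 52, 268], [508.1, 49.5]), ([248, 90, 19, 24, 234], [257.1, 100.3]), ([0, 105, 95, 67, 1888], [52.5, 126.4]), ([264, 124, 10, 85, 549], [268.0, 172.5]), ([0, 131, 113, 113, 6877], [43.6, 194.0]), ([98, 191, 41, 72, 706], [120.6, 237.1]), ([209, 220, 15, 27, 241], [215.3, 232.3]), ([291, 220, 37, 76, 1217], [309.8, 256.7]), ([20, 235, 85, 40, 1651], [61.1, 251.9]), ([469, 263, 43, 31, 545], [493.5, 275.0]), ([159, 266, 25, 6, 75], [172.4, 268.5]), ([293, 285, 7, 17, 83], [296.1, 294.5]), ([425, 327, 11, 12, 80], [430.7, 330.8])]
```

View pics/g1.png

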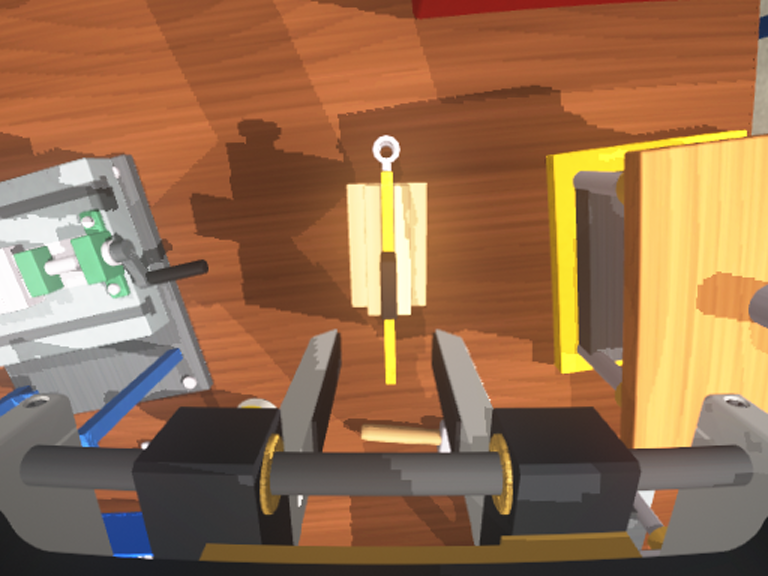

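The view shows the upper knuckle ring at (386,150), the black handle at (388,252–318) and the top edge running down to (391,383). The fingers straddle the guard's line.

```bash
cat > g.py <<'E'
from h import *
import pickle
cm=pickle.load(open('pics/g1.pkl','rb'));im=np.load('pics/g1.npy').astype(int)
kn=onz(cm,257.0,99.8,112)
hsv=cv2.cvtColor(im.astype(np.uint8),cv2.COLOR_RGB2HSV)
y=(hsv[:,:,0]>18)&(hsv[:,:,0]<36)&(hsv[:,:,1]>130)&(hsv[:,:,2]>120)
def mid(r):
    c=np.where(y[r,245:275])[0];return 245+c.mean() if len(c) else None
P=[onz(cm,mid(r),r,127)[:2] for r in list(range(122,160,4))+list(range(222,252,4)) if mid(r)]
P=np.array(P);vx,vy,x0,y0=cv2.fitLine(P.astype(np.float32),cv2.DIST_L2,0,.01,.01).ravel()
print('knuckle',kn.round(1),'dir',np.degrees(np.arctan2(vy,vx)).round(2))
u=np.array([vx,vy])*np.sign(vx)
e=P[np.argmax(P@u)];print('free',e.round(1))
f=onz(cm,mid(253) or 260.5,254.8,127)[:2];print('free end',f.round(1),'len',np.round((f-kn[:2])@u,1))
print('handle from knuckle',(kn[:2]+97*u).round(1),'from free',(f-93*u).round(1),'line pt',np.round(np.array([x0,y0])+u*((kn[:2]+97*u-[x0,y0])@u),1))
E
python3 g.py; python3 - <<'E'
from h import *
im=np.load('pics/g1.npy').astype(int)
print(im[160:225:2,258].max(1).tolist())
E
```

```text
knuckle [389.4 393.2 112. ] dir -4.47
free [569.6 378.8]
free end [576.4 378.1] len 187.6
handle from knuckle [486.1 385.6] from free [483.7 385.4] line pt [486.  385.4]
[255, 255, 255, 255, 129, 128, 127, 131, 136, 135, 134, 132, 131, 130, 129, 127, 126, 125, 122, 121, 120, 118, 116, 114, 112, 110, 136, 255, 255, 255, 255, 255, 255]
```

Call:
jog_arm:
  plan:
    - [[0.0048,0.0023,-0.02],0.12]
    - [[0,0,-0.04],0]
    - [[0,0,-0.04],0]
    - [[0,0,-0.025],0]
    - [[0,0,-0.0095],0]
    - [[0,0,0],0]
    - [[0,0,0],0]
    - [[0,0,0],0]

```text
time: 41.68
tcp_pos: [486.1, 385.9, 132.0]
orientation: [0.001, 0.039, 0.999, 0.001]
contact_force: [0.1, -0.6, -0.5]
gripper_width: 42.4
grasp_force: 0.0
```

Call:
jog_arm:
  plan:
    - [[0,0,0],0]
    - [[0,0,0],0]
    - [[0,0,0],0]
    - [[0,0,0],0]
    - [[0,0,0],0]
    - [[0,0,0],0]
  grip: 4
  grip_force: 45

```text
time: 42.42
tcp_pos: [485.3, 385.2, 130.4]
orientation: [-0.0, 0.039, 0.999, -0.0]
contact_force: [-0.1, -1.2, 0.6]
gripper_width: 11.7
grasp_force: 45.0
```

```bash
cat > pins.py <<'E'
from h import *
import pickle
def blobs(im,box,lo=150,smax=60,amin=4):
    x0,y0,x1,y1=box;c=im[y0:y1,x0:x1];h=cv2.cvtColor(c,cv2.COLOR_RGB2HSV)
    m=((h[:,:,1]<smax)&(h[:,:,2]>lo)).astype(np.uint8)
    b=((h[:,:,0]>100)&(h[:,:,0]<125)&(h[:,:,1]>120)).astype(np.uint8)
    for n,mm in(('steel',m),('blue',b)):
        nn,l,s,cc=cv2.connectedComponentsWithStats(mm)
        for i in range(1,nn):
            if s[i][4]>=amin: print(n,(s[i][:4]+[x0,y0,0,0]).tolist(),s[i][4],(cc[i]+[x0,y0]).round(1))
E
python3 - <<'E'
from pins import *
print('w8');blobs(np.load('pics/w8.npy'),(335,215,395,295))
print('w2');blobs(np.load('pics/w2.npy'),(345,130,415,195))
print('top');blobs(np.load('pics/t0.npy'),(245,150,280,180))
E
```

```text
w8
steel [335, 228, 41, 67] 1155 [351. 269.]
steel [351, 233, 16, 19] 127 [358.9 242.3]
steel [373, 263, 10, 10] 67 [377.5 267.3]
blue [346, 228, 20, 42] 326 [354.5 246.7]
blue [366, 256, 18, 34] 280 [373.1 269.8]
w2
steel [367, 142, 8, 7] 32 [370.9 144.6]
steel [394, 150, 11, 10] 48 [399.8 153.8]
steel [373, 158, 8, 7] 30 [376.9 160.7]
blue [360, 138, 24, 31] 323 [368.1 154.5]
blue [384, 146, 20, 43] 575 [392.6 168.7]
top
steel [255, 160, 3, 4] 8 [256.1 161.5]
steel [255, 168, 2, 4] 7 [255.4 169.3]
blue [253, 158, 19, 16] 169 [261.6 164.8]
```

Call:
jog_arm:
  plan:
    - [[0,0,0.01],0]
    - [[0,0,0.02],0]
    - [[0,0,0.03],0]
    - [[0,0,0.03],0]
    - [[0,0,0.03],0]
    - [[0,0,0.03],0]
    - [[0,0,0.03],0]
    - [[0,0,0.02],0]
    - [[0,0,0],0]
    - [[0,0,0],0]

```text
time: 43.68
tcp_pos: [485.1, 385.4, 328.8]
orientation: [-0.001, 0.039, 0.999, -0.001]
contact_force: [0.0, -0.3, -3.8]
gripper_width: 11.7
grasp_force: 45.0
```

```bash
python3 - <<'E'
from pins import *
w8=pickle.load(open('pics/w8.pkl','rb'));w2=pickle.load(open('pics/w2.pkl','rb'));t=camera_model("top")
for n,c,u,v,z in [('w8hi',w8,377.5,267.3,133),('w2hi',w2,399.8,153.8,133),('tophi',t,256.1,161.5,135),('w8lo',w8,354.7,236.7,53),('w2lo',w2,370.9,144.6,53),('toplo',t,255.4,169.3,55)]:
    print(n,onz(c,u,v,z)[:2].round(1))
s=st()
E
```

```text
w8hi [609.6 -35.8]
w2hi [611.4 -36.9]
tophi [609.8 -40.3]
w8lo [610.3 -36.6]
w2lo [611.5 -37.1]
toplo [609.4 -40.3]
t 43.67 tcp [485.1 385.4 328.8] yaw 85.5 F [ 0.  -0.3 -3.8] w 11.7 gf 45.0 j6 [ 0.58  0.26  0.93  0.    1.96 -0.91]
```

Call:
jog_arm:
  plan:
    - [[0.02,-0.03,0],0.2]
    - [[0.022,-0.035,0],0.2]
    - [[0.022,-0.035,0],0.2]
    - [[0.022,-0.035,0],0.2]
    - [[0.022,-0.035,0],0.24]
    - [[0.022,-0.035,0],0]
    - [[0.022,-0.035,0],0]
    - [[0.022,-0.035,0],0]
    - [[0.022,-0.035,0],0]
    - [[0.015,-0.035,0],0]
    - [[0.01,0,0],0]
    - [[0,0,0],0]

```text
time: 45.18
tcp_pos: [706.6, 39.8, 327.2]
orientation: [-0.002, -0.051, 0.999, 0.0]
contact_force: [0.3, -0.2, -4.0]
gripper_width: 11.7
grasp_force: 45.0
```

Call:
jog_arm:
  plan:
    - [[0,0,0],0]
    - [[0,0,0],0]

```text
time: 45.42
tcp_pos: [705.9, 41.2, 330.5]
orientation: [-0.0, -0.052, 0.999, 0.0]
contact_force: [-0.6, -0.5, -4.2]
gripper_width: 11.7
grasp_force: 45.0
```

Call:
jog_arm:
  plan:
    - [[0,0,-0.03],0]
    - [[0,0,-0.04],0]
    - [[0,0,-0.04],0]
    - [[0,0,-0.02],0]
    - [[0,0,-0.005],0]
    - [[0,0,0],0]
    - [[0,0,0],0]

```text
time: 46.3
tcp_pos: [707.1, 40.5, 197.7]
orientation: [0.002, -0.052, 0.999, -0.0]
contact_force: [0.6, -0.8, -4.3]
gripper_width: 11.5
grasp_force: 45.0
```

```bash
python3 - <<'E'
from pins import *
st();im,cm=snap("wrist","g2");pickle.dump(cm,open('pics/g2.pkl','wb'))
print('expect hi pin',[np.round(proj(cm,[610.5,-36.8,z]),1) for z in (125,141)],'lo',np.round(proj(cm,[610.5,-36.8,53]),1))
s=bot.read_state();T=s['tcp_pos'];th=np.radians(yaw(s['orientation'])-90);u=np.array([np.cos(th),np.sin(th)])
k=T[:2]-96.2*u;print('knuckle',k.round(1),[np.round(proj(cm,[*k,T[2]-118.4+z]),1) for z in (0,20,80,100)])
blobs(im,(120,60,360,260),150,60,15)
E
```

```text
t 46.3 tcp [707.1  40.5 197.7] yaw -84.1 F [ 0.6 -0.8 -4.3] w 11.5 gf 45.0 j6 [-0.02  0.45  0.94  0.    1.75 -1.7 ]
expect hi pin [array([177.4,  81.9]), array([171.9,  80.1])] lo [195.4  87.8]
knuckle [802.8  50.4] [array([256.6, 262.9]), array([256.5, 272.1]), array([256.3, 307.9]), array([256.2, 323.4])]
steel [199, 68, 101, 55] 4280 [248.4  92.9]
steel [167, 76, 8, 10] 63 [170.5  80.1]
steel [189, 84, 7, 6] 32 [192.2  86.4]
steel [341, 104, 12, 13] 127 [346.5 110. ]
steel [171, 106, 12, 12] 99 [176.7 111.5]
steel [154, 166, 98, 23] 1262 [202.1 178.7]
steel [264, 169, 23, 28] 432 [272.7 181.7]
steel [222, 220, 25, 40] 593 [234.6 240. ]
steel [269, 220, 4, 10] 30 [270.2 224. ]
blue [130, 71, 74, 27] 1317 [162.5  84.5]
blue [340, 70, 20, 15] 107 [353.1  79.1]
blue [121, 232, 105, 28] 2292 [173.5 247.7]
```

```bash
cat >> pins.py <<'E'
def hang(im,cm,T,yw):
    th=np.radians((yw+90)%180-0) if 0 else np.radians(yw+90 if yw<0 else yw-90)
    u=np.array([np.cos(th),np.sin(th)]);k=T[:2]-96.2*u
    print('dir',np.degrees(th).round(2),'knuckle',k.round(1),[np.round(proj(cm,[*k,T[2]-118.4+z]),1) for z in (0,20,80,100)])
E
python3 - <<'E'
from pins import *
cm=pickle.load(open('pics/g2.pkl','rb'));im=np.load('pics/g2.npy')
hang(im,cm,np.array([707.1,40.5,197.7]),-84.1)
print('pin hi',onz(cm,170.5,80.1,133)[:2].round(1),'lo',onz(cm,192.2,86.4,53)[:2].round(1))
blobs(im,(225,50,290,130),225,60,8)
print(im[60:112:2,245:272:2].mean(2).astype(int))
E
```

```text
dir 5.9 knuckle [611.4  30.6] [array([256.5,  93.7]), array([256.4,  92.6]), array([256.1,  88.2]), array([256. ,  86.1])]
pin hi [610.1 -40.3] lo [609.4 -40.4]
steel [243, 70, 30, 41] 639 [257.3  88.5]
[[140 140 143 141 143 143 141 146 146 143 142 145 146 145]
 [141 140 144 142 144 144 142 146 147 142 142 144 146 145]
 [141 140 145 142 144 144 142 146 146 142 143 145 146 145]
 [140 141 144 141 144 145 142 146 147 142 143 145 147 145]
 [141 145 159 142 144 151 162 158 147 143 151 164 147 146]
 [161 161 165 161 164 174 238 192 168 163 163 166 167 167]
 [162 162 192 247 254 255 255 255 254 254 210 166 168 167]
 [163 191 253 254 254 254 254 254 254 254 254 223 168 167]
 [181 253 254 254 253 242 195 229 251 253 254 254 215 168]
 [252 254 254 249 193 120 129 127 129 227 253 254 254 181]
 [253 254 252 181 144 162 166 166 152 130 224 253 254 239]
 [254 254 207 147 209 242 252 243 218 150 129 253 254 250]
 [254 254 188 247 254 254 254 254 254 251 139 244 254 254]
 [254 253 213 254 253 239 184 228 251 254 248 230 253 254]
 [254 254 246 254 184 157 164 158 159 250 250 250 254 254]
 [253 254 248 241 163 168 166 170 167 206 248 253 254 249]
 [253 254 254 204 167 168 166 170 170 164 247 254 254 221]
 [241 253 254 253 167 168 167 170 167 247 254 254 253 172]
 [164 240 253 254 254 253 251 252 253 254 253 253 188 169]
 [167 165 246 253 254 255 255 255 254 254 253 189 170 169]
 [167 164 161 206 250 255 255 254 254 233 204 168 171 170]
 [167 164 167 185 253 254 254 254 254 203 167 169 171 170]
 [168 164 168 167 248 254 254 254 251 131 166 169 171 170]
 [168 164 167 168 248 254 254 254 251 124 125 128 132 149]
 [168 164 168 167 221 238 254 254 252 125 125 126 126 125]
 [168 164 167 168 207 214 214 213 239 125 124 126 126 125]]
```

Call:
jog_arm:
  plan:
    - [[0,-0.02,0],0]
    - [[0,-0.025,0],0]
    - [[0,-0.012,0],0]
    - [[0,0,0],0]
    - [[0,0,0],0]
    - [[0,0,0],0]

```text
time: 47.1
tcp_pos: [706.3, -15.8, 195.3]
orientation: [-0.0, -0.052, 0.999, 0.0]
contact_force: [-0.0, -0.2, -3.5]
gripper_width: 11.7
grasp_force: 45.0
```

```bash
python3 - <<'E'
from pins import *
s=st();im,cm=snap("wrist","g3");pickle.dump(cm,open('pics/g3.pkl','wb'))
hang(im,cm,s['tcp_pos'],yaw(s['orientation']))
print('pred pins',np.round(proj(cm,[610,-40.3,133]),1),np.round(proj(cm,[610,-40.3,53]),1))
blobs(im,(190,50,300,130),185,60,8)
E
```

```text
t 47.1 tcp [706.3 -15.8 195.3] yaw -84.0 F [-0.  -0.2 -3.5] w 11.7 gf 45.0 j6 [-0.1   0.45  0.95  0.    1.75 -1.78]
dir 5.96 knuckle [610.7 -25.8] [array([256.4,  94.2]), array([256.3,  93.1]), array([256.1,  88.4]), array([256. ,  86.3])]
pred pins [238.6  87.8] [243.3  93.3]
steel [237, 70, 36, 41] 752 [256.3  88.7]
steel [216, 112, 12, 12] 111 [221.9 117.2]
blue [195, 79, 56, 25] 985 [218.3  91.1]
blue [249, 83, 4, 11] 16 [250.4  88.5]
```

```bash
python3 - <<'E'
from pins import *
im=np.load('pics/g3.npy').astype(int)
np.set_printoptions(linewidth=220)
print(im[66:104:1,228:276:2].min(2))
E
```

```text
[[141 140 137 139 139 139 140 140 140 140 141 141 139 142 141 144 142 143 141 140 145 143 143 140]
 [141 140 137 139 139 140 140 139 140 140 140 141 140 141 141 144 142 144 141 141 145 144 143 140]
 [141 140 137 139 139 141 141 140 139 140 140 141 140 141 140 144 142 143 141 141 145 144 143 141]
 [142 140 137 139 140 140 141 140 139 140 141 141 139 141 140 144 142 143 143 142 145 144 143 141]
 [141 140 138 140 140 139 141 140 140 140 141 142 139 140 206 223 142 144 142 142 145 144 142 140]
 [142 139 137 139 140 138 141 140 140 140 141 144 173 248 254 254 252 184 145 143 145 144 143 140]
 [142 140 137 139 140 139 141 139 140 139 142 229 254 254 254 254 254 254 247 145 145 144 144 141]
 [141 140 138 139 140 139 141 140 140 140 174 253 254 254 254 254 254 254 254 216 145 145 143 142]
 [141 140 138 141 140 139 142 142 140 143 239 254 254 254 254 253 253 254 254 251 152 147 142 141]
 [143 140 139 159 143 141 144 160 143 173 253 254 254 253 252 252 253 253 254 254 207 165 145 143]
 [163 143 142 160 160 157 146 160 161 231 254 254 253 250 225 200 246 251 253 254 250 169 163 162]
 [159 162 1
[... 1962 characters left out ...]
3 160]
 [ 95 105 106 107 108 101 104 103 104 116 243 253 254 254 254 254 254 254 254 252 181 164 162 160]
 [ 88  94  97 107 109 102 103 104 104 105 196 253 253 254 254 254 255 254 254 234 166 164 163 160]
 [ 87  88  91  95 108 102 103 104 105 107 129 235 254 254 254 254 255 254 250 192 166 164 163 160]
 [ 87  88  90  92  97  96 104 104 105 108 115 161 221 254 254 254 254 248 228 165 166 164 162 160]
 [ 87  88  90  92  92  97  99  99 102 104 106 112 227 254 254 254 254 251 183 162 166 164 163 160]
 [ 96 103 104 105 107 109 109 109 105 106 107 110 221 254 254 254 254 247 164 161 166 165 163 161]
 [ 95 123 121 122 123 125 127 120 119 120 120 122 176 254 254 254 254 229 162 161 167 165 162 161]]
```

Call:
jog_arm:
  plan:
    - [[0.0015,-0.008,0],0]
    - [[0,-0.005,0],0]
    - [[0,0,0],0]
    - [[0,0,0],0]
    - [[0,0,0],0]

```text
time: 47.78
tcp_pos: [707.8, -29.5, 195.4]
orientation: [-0.0, -0.052, 0.999, 0.0]
contact_force: [0.7, -0.5, -3.4]
gripper_width: 11.8
grasp_force: 45.0
```

```bash
python3 - <<'E'
from pins import *
s=st();im,cm=snap("wrist","g4");pickle.dump(cm,open('pics/g4.pkl','wb'))
hang(im,cm,s['tcp_pos'],yaw(s['orientation']))
print('pred pin tip',np.round(proj(cm,[611,-38,141]),1),'foot',np.round(proj(cm,[611,-38,125]),1))
np.set_printoptions(linewidth=220)
i=im.astype(int)
print(i[66:104,240:276:1].min(2)[:, ::1].astype(int)[::1, ::2])
print('hue blue?');h=cv2.cvtColor(im,cv2.COLOR_RGB2HSV);print(''.join([''.join('B' if (100<h[r,c,0]<125 and h[r,c,1]>90) else ('#' if h[r,c,2]>235 and h[r,c,1]<40 else ('o' if h[r,c,1]<60 else '.')) for c in range(236,280))+'\n' for r in range(66,106)]))
E
```

```text
t 47.77 tcp [707.8 -29.5 195.4] yaw -84.1 F [ 0.7 -0.5 -3.4] w 11.8 gf 45.0 j6 [-0.12  0.45  0.94  0.    1.75 -1.8 ]
dir 5.91 knuckle [612.1 -39.4] [array([256.4,  94.2]), array([256.3,  93. ]), array([256.1,  88.4]), array([256. ,  86.3])]
pred pin tip [258.   88.6] foot [258.   89.9]
[[142 139 141 139 139 141 142 140 140 140 142 141 140 140 139 142 142 141]
 [143 140 140 139 139 141 143 140 140 141 142 140 140 141 140 142 142 140]
 [143 140 140 139 139 141 143 141 141 141 142 141 140 141 139 142 142 141]
 [144 140 141 140 139 141 142 140 140 140 142 141 140 141 140 142 142 141]
 [143 140 139 139 140 141 142 140 206 221 140 141 140 141 140 142 142 141]
 [143 140 140 140 140 142 174 248 254 254 252 182 142 141 140 144 143 141]
 [143 141 139 139 141 228 254 254 254 254 254 254 246 145 141 144 143 142]
 [143 141 140 140 174 253 254 254 254 254 254 254 254 215 140 144 143 141]
 [144 141 140 142 238 254 254 254 254 253 253 254 254 250 145 145 145 142]
 [146 140 148 172 253 254 254 253 252 252 253 253 254 254 194 155 163 145]
 [162 146 161 231 254 254 253 250 225 200 245 251 253 254 250 1
[... 3147 characters left out ...]
########oBB######oooooooo
BBBBBBB.######BBoooo######o.Bo######oooooooo
BBBBBBBBo######Booooooo###oBo######ooooooooo
BBBBBBBBo#######.ooooooo#ooo#######ooooooooo
BBBBBBBB.#######ooooooooooo########ooooooooo
BBBBBBBBBo#########ooooo##########oooooooooo
BBBBBBBBBBo######################ooooooooooo
BBBBBBBBBBBo####################oooooooooooo
BBBBBBBBBBBBo##################.oooooooooooo
BBBBBBBBBBBBBo################.Boooooooooooo
BBBBBBBBBBBBBBooo##########oo.BBoooooooooooo
BBBBBBBBBBBBBBB.o##########.BBB.oooooooooooo
o.BBBBBBBBBBBBBBo##########.BBoooooooooooooo
.BBBBBBBBBBBBBB.o#########o..ooooooooooooooo
ooooooooooooooooo#########oooooooooooooooooo
ooooooooooooooooo#########oooooooooooooooooo
```

The numeric mask shows the pin inside the knuckle's bore, concentric to within a millimetre. Lowering in steps.

Call:
jog_arm:
  plan:
    - [[0,0,-0.008],0]
    - [[0,0,-0.007],0]
    - [[0,0,-0.006],0]
    - [[0,0,0],0]
    - [[0,0,0],0]

```text
time: 48.45
tcp_pos: [707.9, -29.6, 174.5]
orientation: [0.0, -0.051, 0.999, 0.0]
contact_force: [0.0, -1.0, -3.9]
gripper_width: 11.7
grasp_force: 45.0
```

Free so far (tip entered about 5 mm). Continuing.

Call:
jog_arm:
  plan:
    - [[0,0,-0.003],0]
    - [[0,0,-0.003],0]
    - [[0,0,-0.003],0]
    - [[0,0,-0.002],0]
    - [[0,0,0],0]
    - [[0,0,0],0]

```text
time: 49.2
tcp_pos: [707.8, -29.6, 163.4]
orientation: [0.0, -0.051, 0.999, 0.0]
contact_force: [1.1, -0.8, -3.5]
gripper_width: 11.8
grasp_force: 45.0
```

Call:
jog_arm:
  plan:
    - [[0,0,-0.001],0]
    - [[0,0,-0.001],0]
    - [[0,0,0],0]

```text
time: 49.58
tcp_pos: [708.2, -29.6, 163.2]
orientation: [0.001, -0.051, 0.999, -0.0]
contact_force: [-0.5, 0.4, 3.8]
gripper_width: 12.1
grasp_force: 45.0
```

Seated (+3.8 N). I'll release, then turn the gripper by half so the last joint has range for the swing.

Call:
jog_arm:
  plan:
    - [[0,0,0],0]
    - [[0,0,0],0]
    - [[0,0,0],0]
    - [[0,0,0.02],0]
    - [[0,0,0.03],0]
    - [[0,0,0.02],0]
    - [[0,0,0],-1]
    - [[0,0,0],-1]
    - [[0,0,0],-1]
    - [[0,0,0],-1]
    - [[0,0,0],-1]
    - [[0,0,0],-1]
  grip: 40

```text
time: 51.08
tcp_pos: [707.9, -29.6, 231.0]
orientation: [-0.0, 0.457, 0.889, -0.0]
contact_force: [-0.1, 0.3, -0.0]
gripper_width: 37.9
grasp_force: 0.0
```

Call:
jog_arm:
  plan:
    - [[0,0,0],-1]
    - [[0,0,0],-1]
    - [[0,0,0],-1]
    - [[0,0,0],-1]
    - [[0,0,0],-1]
    - [[0,0,0],-1]
    - [[0,0,0],-1]
    - [[0,0,0],-1]
    - [[0,0,0],-1]
    - [[0,0,0],-1]
    - [[0,0,0],-1]
    - [[0,0,0],-1]

```text
time: 52.58
tcp_pos: [707.9, -29.6, 231.0]
orientation: [0.0, 0.999, 0.049, -0.0]
contact_force: [-0.1, 0.5, -0.6]
gripper_width: 37.5
grasp_force: 0.0
```

```bash
python3 - <<'E'
from pins import *
s=st();im,cm=snap("wrist","g5");pickle.dump(cm,open('pics/g5.pkl','wb'))
it,ct=snap("top","tg5")
k=np.array([611,-38.4]);u=np.array([.9947,.103])
print('top pred',[np.round(proj(ct,[*(k+97*u),195]),1),np.round(proj(ct,[*(k+190*u),158]),1),np.round(proj(ct,[*(k+20*u),160]),1)])
for nm,i,c in(('w',im,cm),('t',it,ct)):
    h=cv2.cvtColor(i,cv2.COLOR_RGB2HSV)
    m=((h[:,:,0]>18)&(h[:,:,0]<36)&(h[:,:,1]>130)&(h[:,:,2]>120)).astype(np.uint8)
    nn,l,ss,cc=cv2.connectedComponentsWithStats(m)
    for j in range(1,nn):
        if ss[j][4]>12 and (nm=='w' or (190<cc[j][0]<300 and 80<cc[j][1]<190)): print(nm,ss[j].tolist(),cc[j].round(1))
print('wrist pred',[np.round(proj(cm,[*(k+r*u),z]),1) for r,z in((20,160),(97,195),(190,160))])
E
```

```text
t 52.58 tcp [707.9 -29.6 231. ] yaw -84.4 F [-0.1  0.5 -0.6] w 37.5 gf 0.0 j6 [-0.12  0.45  0.87 -0.    1.82  1.35]
top pred [array([248.7, 118.9]), array([242.2,  91.6]), array([254.1, 151.2])]
w [252, 96, 10, 80, 714] [256.2 135.4]
w [65, 152, 50, 50, 950] [ 97.7 171.4]
w [461, 219, 37, 18, 485] [478.7 227.6]
w [253, 232, 9, 41, 317] [257.4 252.3]
w [373, 270, 11, 2, 13] [377.3 270.2]
w [319, 289, 15, 54, 391] [326.8 316.4]
w [182, 292, 8, 51, 180] [184.7 318. ]
w [213, 355, 205, 21, 2284] [337.1 366.3]
w [126, 362, 85, 13, 808] [166.9 368.3]
w [214, 371, 9, 4, 15] [217.3 372.8]
t [245, 108, 4, 6, 16] [246.4 109.9]
t [243, 113, 3, 9, 17] [244.1 117.2]
wrist pred [array([257.2, 272.9]), array([256.6, 215.1]), array([255.9,  97.8])]
```

Call:
jog_arm:
  plan:
    - [[0,0,-0.03],0]
    - [[0,0,-0.02],0]
    - [[0,0,-0.013],0]
    - [[0,0,-0.004],0]
    - [[0,0,0],0]
    - [[0,0,0],0]

```text
time: 53.42
tcp_pos: [708.4, -29.6, 165.7]
orientation: [0.0, 0.999, 0.052, 0.001]
contact_force: [-0.1, -0.8, -0.5]
gripper_width: 37.5
grasp_force: 0.0
```

Call:
jog_arm:
  plan:
    - [[0,0,0],0]
    - [[0,0,0],0]
    - [[0,0,0],0]
    - [[0,0,0],0]
    - [[0,0,0],0]
    - [[0,0,0],0]
  grip: 4
  grip_force: 15

```text
time: 54.18
tcp_pos: [707.9, -29.6, 164.6]
orientation: [0.0, 0.999, 0.051, 0.0]
contact_force: [0.5, 0.0, 1.4]
gripper_width: 12.1
grasp_force: 15.0
```

Call:
jog_arm:
  plan:
    - [[-0.002,0.0126,0],0.75]
    - [[-0.0036,0.0122,0],0.75]
    - [[-0.0052,0.0116,0],0.75]
    - [[-0.0066,0.0109,0],0.75]
    - [[-0.008,0.0099,0],0.75]
    - [[-0.0092,0.0088,0],0.75]
    - [[0,0,0],0]

```text
time: 55.05
tcp_pos: [672.4, 36.4, 164.5]
orientation: [0.0, 0.903, 0.429, -0.001]
contact_force: [-1.3, -1.8, 0.9]
gripper_width: 11.9
grasp_force: 15.0
```

Call:
jog_arm:
  plan:
    - [[-0.0103,0.0074,0],0.75]
    - [[-0.0112,0.0061,0],0.75]
    - [[-0.0119,0.0046,0],0.75]
    - [[-0.0123,0.003,0],0.75]
    - [[0,0,0],0]
    - [[0,0,0],0]

```text
time: 55.8
tcp_pos: [627.6, 57.0, 164.5]
orientation: [-0.0, 0.762, 0.648, -0.0]
contact_force: [-2.0, -1.7, 1.8]
gripper_width: 12.1
grasp_force: 15.1
```

Call:
jog_arm:
  plan:
    - [[-0.0063,0.0007,0],0.37]
    - [[-0.0064,0.0006,0],0.38]
    - [[-0.006,0,0],0.35]
    - [[0,0,0],0]
    - [[0,0,0],0]

```text
time: 56.42
tcp_pos: [609.2, 58.6, 164.5]
orientation: [0.0, 0.696, 0.718, 0.0]
contact_force: [-2.3, -1.1, 2.0]
gripper_width: 11.9
grasp_force: 15.1
```

Call:
jog_arm:
  plan:
    - [[-0.003,-0.0001,0],0.18]
    - [[-0.002,-0.0001,0],0.12]
    - [[0,0,0],0]
    - [[0,0,0],0]

```text
time: 56.92
tcp_pos: [603.9, 58.4, 164.5]
orientation: [0.0, 0.676, 0.737, 0.0]
contact_force: [-2.5, -2.1, 2.6]
gripper_width: 12.1
grasp_force: 15.1
```

Call:
jog_arm:
  plan:
    - [[-0.0015,-0.0001,0],0.08]
    - [[-0.0015,-0.0001,0],0.08]
    - [[0,0,0],0]
    - [[0,0,0],0]

```text
time: 57.42
tcp_pos: [600.9, 58.2, 164.4]
orientation: [0.0, 0.666, 0.746, -0.0]
contact_force: [-1.8, -1.4, 2.2]
gripper_width: 12.3
grasp_force: 15.1
```

Call:
jog_arm:
  plan:
    - [[-0.001,-0.0001,0],0.05]
    - [[-0.001,-0.0001,0],0.05]
    - [[0,0,0],0]
    - [[0,0,0],0]

```text
time: 57.92
tcp_pos: [598.9, 58.1, 164.4]
orientation: [0.0, 0.659, 0.752, 0.0]
contact_force: [-1.2, -3.2, 2.0]
gripper_width: 12.1
grasp_force: 15.1
```

Call:
jog_arm:
  plan:
    - [[-0.001,-0.0001,0],0.05]
    - [[-0.001,-0.0001,0],0.05]
    - [[0,0,0],0]
    - [[0,0,0],0]

```text
time: 58.42
tcp_pos: [598.7, 58.1, 164.4]
orientation: [0.002, 0.653, 0.758, 0.002]
contact_force: [4.3, -1.6, -0.5]
gripper_width: 12.2
grasp_force: 15.4
```

```bash
python3 - <<'E'
from pins import *
s=st();im,cm=snap("wrist","g6");pickle.dump(cm,open('pics/g6.pkl','wb'))
h=cv2.cvtColor(im,cv2.COLOR_RGB2HSV)
B=(h[:,:,0]>100)&(h[:,:,0]<125)&(h[:,:,1]>90);Y=(h[:,:,0]>18)&(h[:,:,0]<36)&(h[:,:,1]>120)&(h[:,:,2]>90)
print('\n'.join(str(r)+' '+''.join('B' if B[r,c] else 'Y' if Y[r,c] else '.' for c in range(180,300)) for r in range(60,200,4)))
E
```

```text
t 58.42 tcp [598.7  58.1 164.4] yaw 8.5 F [ 4.3 -1.6 -0.5] w 12.2 gf 15.4 j6 [ 0.    0.21  1.31  0.    1.61 -0.15]
60 ........................................................................................................................
64 ........................................................................................................................
68 ........................................................................................................................
72 ........................................................................................................................
76 ........................................................................................................................
80 ........................................................................................................................
84 ........................................................................................................................
88 ..................................................................................................................
[... 2679 characters left out ...]
.............................YYYYYYYYYYYY..................................
180 ..........................................................................YYYYYYYYYYY...................................
184 ..........................................................................YYYYYYYYYYY...................................
188 .........................................................................YYYYYYYYYYYY...................................
192 .........................................................................YYYYYYYYYYYY...................................
196 .........................................................................YYYYYYYYYYYY...................................
```

Contact with the stop (+4.3 N), with the free edge under the lip. I'll settle it and release.

Call:
jog_arm:
  plan:
    - [[-0.001,0,0],-0.15]
    - [[-0.001,0,0],-0.1]
    - [[0,0,0],0]

```text
time: 58.85
tcp_pos: [598.5, 58.0, 164.5]
orientation: [0.003, 0.669, 0.744, 0.003]
contact_force: [9.0, -2.2, -2.6]
gripper_width: 12.0
grasp_force: 15.0
```

Call:
jog_arm:
  plan:
    - [[0,0,0],0]
    - [[0,0,0],0]
    - [[0,0,0],0]
    - [[0,0,0],0]
    - [[0,0,0.01],0]
    - [[0,0,0.03],0]
    - [[0,0,0.04],0]
    - [[0,0,0.02],0]
    - [[0,0,0],0]
  grip: 35

```text
time: 59.98
tcp_pos: [595.8, 58.1, 267.6]
orientation: [0.002, 0.669, 0.743, 0.002]
contact_force: [0.3, 0.5, 0.5]
gripper_width: 32.8
grasp_force: 0.0
```

```bash
python3 - <<'E'
from pins import *
s=st();im,cm=snap("wrist","g7");pickle.dump(cm,open('pics/g7.pkl','wb'))
h=cv2.cvtColor(im,cv2.COLOR_RGB2HSV)
Y=(h[:,:,0]>18)&(h[:,:,0]<36)&(h[:,:,1]>120)&(h[:,:,2]>90)
P=[]
for r in range(60,290,4):
    c=np.where(Y[r,225:290])[0]
    if 3<len(c)<22: P.append([*onz(cm,225+c.mean(),r,160)[:2],len(c),r])
P=np.array(P);print(P[::4].round(1))
v=cv2.fitLine(P[:,:2].astype(np.float32),cv2.DIST_HUBER,0,.01,.01).ravel();d=np.degrees(np.arctan2(v[1],v[0]));print('guard dir',d%180)
it,ct=snap("top","tg7")
h=cv2.cvtColor(it,cv2.COLOR_RGB2HSV)
m=((h[:,:,1]<45)&(h[:,:,2]>110)).astype(np.uint8)
nn,l,ss,cc=cv2.connectedComponentsWithStats(m)
for j in range(1,nn):
    if 190<cc[j][0]<290 and 190<cc[j][1]<250 and ss[j][4]>30: print(ss[j].tolist(),cc[j].round(1),onz(ct,*cc[j],80).round(1))
E
```

```text
t 59.98 tcp [595.8  58.1 267.6] yaw 6.0 F [0.3 0.5 0.5] w 32.8 gf 0.0 j6 [ 0.    0.19  1.13  0.    1.81 -0.1 ]
[[5.901e+02 1.497e+02 8.000e+00 1.000e+02]
 [5.929e+02 1.229e+02 8.000e+00 1.280e+02]
 [5.946e+02 1.070e+02 8.000e+00 1.440e+02]
 [5.964e+02 9.070e+01 8.000e+00 1.600e+02]
 [6.040e+02 1.970e+01 8.000e+00 2.240e+02]
 [6.061e+02 4.000e-01 6.000e+00 2.400e+02]]
guard dir 96.12926
[243, 184, 46, 71, 2091] [263.9 221.3] [457.  -49.4  80. ]
```

Call:
jog_arm:
  plan:
    - [[-0.03,-0.005,0.01],0]
    - [[-0.045,-0.01,0],0]
    - [[-0.045,-0.01,0],0]
    - [[-0.01,0,0],0]
    - [[0,0,0],0]
    - [[0,0,0],0]

```text
time: 60.82
tcp_pos: [465.6, 33.1, 273.6]
orientation: [-0.0, 0.669, 0.743, -0.0]
contact_force: [0.8, -0.0, -0.5]
gripper_width: 32.8
grasp_force: 0.0
```

```bash
python3 - <<'E'
from pins import *
s=st();im,cm=snap("wrist","g8")
L=lambda y:461.3-.1*(y-34.2)
h=cv2.cvtColor(im,cv2.COLOR_RGB2HSV)
o=''
for y in range(-70,110,3):
    u,v=proj(cm,[L(y),y,80]);r,c=int(round(v)),int(round(u))
    if not(0<=r<384): continue
    G=35<h[r,c,0]<90 and h[r,c,1]>80
    row=im[r].astype(int);w=(h[r,:,1]<40)&(h[r,:,2]>215)
    a=b=c
    while w[a-1] and a>c-60:a-=1
    while w[b+1] and b<c+60:b+=1
    print(y,'G' if G else row[c].min(),round(onz(cm,a-.5,r,80)[0]-L(y),1),round(onz(cm,b+.5,r,80)[0]-L(y),1),end=' | ')
E
```

```text
t 60.83 tcp [465.6  33.1 273.6] yaw 6.0 F [ 0.8 -0.  -0.5] w 32.8 gf 0.0 j6 [-0.05 -0.1   1.42  0.    1.82 -0.16]
-70 145 -0.1 1.4 | -67 G 0.0 1.5 | -64 G 0.0 1.5 | -61 G -0.0 1.4 | -58 G -0.0 1.4 | -55 G -0.0 1.4 | -52 G -0.1 1.4 | -49 G -0.1 1.4 | -46 G -0.1 1.3 | -43 217 -8.7 12.7 | -40 204 -0.1 1.3 | -37 250 -30.0 53.9 | -34 250 -29.9 53.8 | -31 250 -29.8 53.9 | -28 249 -29.7 53.7 | -25 250 -29.6 31.0 | -22 251 -29.6 30.9 | -19 250 -29.5 53.4 | -16 250 -29.5 33.6 | -13 250 -29.5 32.0 | -10 250 -29.4 30.5 | -7 249 -29.4 30.4 | -4 249 -29.3 30.4 | -1 251 -29.2 30.3 | 2 250 -29.2 30.2 | 5 251 -29.1 53.7 | 8 247 -29.0 37.0 | 11 251 -29.0 53.5 | 14 251 -28.9 53.3 | 17 250 -28.8 53.3 | 20 249 -28.8 53.2 | 23 251 -28.8 52.9 | 26 250 -28.7 33.7 | 29 250 -28.6 52.7 | 32 248 -29.9 36.3 | 35 204 -1.5 1.2 | 38 213 -20.3 52.4 | 41 148 -0.2 1.1 | 44 G -0.2 1.1 | 47 G -0.2 1.1 | 50 G -0.2 1.2 | 53 G -0.1 1.2 | 56 G -0.2 1.1 | 59 G -0.2 1.1 | 62 244 -4.2 5.1 | 65 251 -5.4 52.7 | 68 251 -5.5 52.4 | 71 251 -5.5 52.4 | 74 251 -5.4 52.3 | 77 251 -5.5 6.2 | 80 241 -2.9 6.3 | 83 241 -2.8 6.3 | 86 241 -2.8 6.3 | 89 241 -4.2 6.2 | 92 241 -4.1 3.7 | 95 170 -0.3 1.0 | 98 171 -0.3 1.0 | 101 170 -0.2 1.1 | 104 169 -0.3 1.0 | 107 88 -0.3 1.0 |
```

The pack is contiguous over 72 mm, centred and clamped. The guard is shut. Handing in.

```bash
python3 -c "
from workcell import bot
print(bot.job_done())"
```

```text
the job is handed in; nothing more can be done
None
```

I've handed the job in at about 61 s: all three bars are clamped flat and centred in the vise, and the guard is hung on both pins and swung shut against its stop. The system didn't report a verdict, and I never measured whether the bushing, spanner and bottle stayed put.

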